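Book in and shelve the apothecary delivery

ROBOT

A 7-joint arm with a two-finger parallel gripper is mounted at the origin on the work surface. World frame = base frame: x ahead of the robot, y to its left, z up, the work surface at z = 0. Lengths are in m, angles in rad, forces in N, time in s.
With the tool pointing down it reaches from about 0.425 to 0.875 m from the base axis. Payload 8.4 kg.
Tool frame: the origin (TCP) lies on the centre line of the jaws, within the pads' length; the fingertips stand 11 mm ahead of it and the grasp point (between the pads) lies 8 mm behind it; y points along the fingers, z is the direction in which the jaws open and shut, and the axes are right-handed (so a half turn about y gives the same grasp; the last joint's range is limited). The gripper opens to 85 mm and grips with 20 to 120 N. Pads are 22 mm wide; open, the fingers measure 114 mm over their backs; the gripper's body (76 mm by 85 mm) begins 54 mm behind the grasp point. The pads swing forward as they close: fully open they stand 13 mm farther back than shut.
Start: joints at [-1.339, 0.333, 0.04, 1.465, -0.013, 1.343, -0.059], TCP at [0.211, 0.615, 0.242] pointing down, gripper open.
Joint ranges: [-2.58, 2.58], [-0.38, 2.09], [-1.3, 1.39], [0.25, 2.4], [-1.5, 4.64], [0.08, 2.09], [-2.65, 2.65]. Speed limits (rad/s): [2.22, 2.22, 2.79, 2.79, 3.14, 3.14, 3.14].

INTERFACE

Orientations are given as [roll, pitch, yaw] about the fixed x, y, z axes, in that order (R = Rz(yaw) Ry(pitch) Rx(roll)).
In Python, from station import manip, cams, job_done gives the robot as it stands. The module is installed in compiled form; this text tells all that it offers.
- The arm moves only by the tool arm_command, never from a script. Its argument "commands" is a list of rows, each a list of 2 entries, a list of its own where there are three numbers: the shift along the tool's x, y, z in m, then the turn, a rotation vector about the tool's x, y, z in degrees. In form: [[[x, y, z], [rx, ry, rz]], ...]. A call has 1 to 20 rows; each row shifts and turns the commanded pose from where the row before left it, along the tool's axes as they then stand; what a row does not reach is not made up. A row lasts 1/12 s, in which the tool goes at most 41.7 mm and 7.16 degrees, less where a joint would pass 70% of its speed; a pose out of reach is approached as far as the arm can. A call is refused whole if a number of a shift passes 0.0417 or a number of a turn 7.16, either way. A call with a gripper value outside its range is refused whole. "hand" is the finger opening in m, from 0 to 0.0854, set as the call begins (left out, the last holds). The fingers move at their own pace and stop on an object; "newtons" is the grip in N (left out, the last holds). Time passes only in rows, so rows that do not move let the fingers close. It gives the time, the measured TCP pose, the force and the opening at its end, in the units of the state.
- manip.sense(): the state, without advancing time (a new reading comes with each control period).
- cams.camera(name): name is "scene" or "top"; returns a dict with "image" (420x560x3 uint8, red, green, blue), "range_z" (420x560 float32, m along the optical axis (not along the pixel's ray), 0 where there is no reading), "fx", "fy", "cx", "cy" (pixels), "origin" and "rotation" of the camera in the world. Camera axes: x right, y up, looking along -z (the intrinsics and any distortion apply to the point x, -y, -z); pixel columns grow to the right and rows downward; lengths in m; the calibration is good to about 2 mm. A picture is of the moment at which its call begins.
- job_done(): hands the job in, once; it reports no verdict.
The state is a dict: "time": time; "qpos": joint angles; "joint_velocities": joint speeds; "effort": joint torques, N m; "tcp_pos": TCP position; "tool_rot": TCP orientation; "wrist_force": force on the tool from outside, world axes, zero at the start; "ft_torque": the same for the moment, N m; "finger_gap": opening from 0.0 (shut) to 1.0 (fully open).
Only numpy, scipy, OpenCV 4.12 (cv2) and the standard library are available. Lean on these libraries where they do the work, as an engineer would, in place of code of your own. Each camera call takes 0.05 s, during which the arm holds its last target. There are 200 camera calls.

TASK

Book in the delivery: with the display rack still empty, take the hand scanner from its cradle, hold it steady on the middle of the barred label on the rack's front strip for a good second, and lay it back in its cradle as you found it. Then shelve everything that came: stand every blue bottle upright on the rack's narrow top ledge with its whole base on the board, and lay every salve tin flat, lid up, on the sloping tray, down against the front lip. Do not tip a bottle over, and leave the other things on the bench where they are; a tin that gets knocked out of place must be put right.

Things in the scene. Friction and masses are not known exactly. Their poses are not given: they have to be found in the camera images.
- rack: pine display rack, fixed, 320 mm wide (its y), about 150 mm deep (its x), ahead of the robot, turned by a few degrees. Origin: centre of its underside; x points to its back, away from the robot, z up. Low sloping tray in front (robot side), narrow level ledge behind and above it, clear label strip tilted 45 degrees along the ledge's front edge
- ledge (a point): middle of the top face of the rack's ledge, 120 mm above the table: a level board 58 mm deep (x, so +-29 mm) and 320 mm wide (y, +-160 mm), without rim, nothing behind it. Axes as the rack's. The lower edge of the label strip lies 30 mm lower and 55 mm in front of the ledge's middle
- tray (a point): middle of the foot of the front lip, on the tray's surface, 24 mm above the table. x points up the slope (25 degrees, rising away from the robot), y along the lip (+-160 mm, open ends), z square to the surface. The surface runs 84 mm up from the lip; the lip, 8 mm high and 6 mm thick, lies at negative x. The label strip hangs 35 mm or more above the top of the slope
- label (a point): middle of the paper label with printed bars (70 mm wide, 36 mm high) in the middle of the label strip, about 105 mm above the table. z points square out of the label, up and towards the robot at 45 degrees; y along the rack's width
- scanner: grey hand scanner with bent head, about 150 mm long, 0.16 kg. Straight handle 34 mm wide (y), 26 mm high (z), from 62 mm behind to 54 mm ahead of the origin along x; the head at the front end (+x) is 58 mm wide and looks forward and 45 degrees down. Origin: underside of the handle, near its middle; x towards the head, z up
- scanner_window (a point): middle of the scanner's reading window, 77 mm ahead of the scanner's origin (+x) and 2 mm below it. x is the beam: forward and 45 degrees down; y as the scanner's. The scanner reads a label 50 to 150 mm in front of the window when the beam falls on the label's middle part, within about 20 degrees of square to it
- cradle: black desk cradle, fixed, base 120 x 85 x 10 mm. Origin: underside; x is where the scanner's head points, z up. Two saddles (12 mm long, at x = -44 and +30 mm) carry the handle; their flared cheeks, up to 64 mm above the table, leave 43 mm at the handle's underside, 57 mm at the top. At home the scanner's origin is straight above the cradle's, 46 mm up; grip between the saddles
- crate: low plywood delivery crate, fixed, 190 x 190 mm, walls 30 mm high and 8 mm thick, floor 8 mm thick. Origin: centre of its underside
- bottle1: small dark blue glass bottle with black cap, 82 mm high, 85 g; body 38 mm in diameter with straight sides from the bottom to 54 mm up, cap 21 mm in diameter. Stands in the crate. Origin: centre of its underside, z up through the cap. None if absent
- bottle2: small dark blue glass bottle with black cap, 82 mm high, 85 g; body 38 mm in diameter with straight sides from the bottom to 54 mm up, cap 21 mm in diameter. Stands in the crate. Origin: centre of its underside, z up through the cap. None if absent
- bottle3: small dark blue glass bottle with black cap, 82 mm high, 85 g; body 38 mm in diameter with straight sides from the bottom to 54 mm up, cap 21 mm in diameter. Stands in the crate. Origin: centre of its underside, z up through the cap. None if absent
- bottle4: small dark blue glass bottle with black cap, 82 mm high, 85 g; body 38 mm in diameter with straight sides from the bottom to 54 mm up, cap 21 mm in diameter. Stands in the crate. Origin: centre of its underside, z up through the cap. None if absent
- tin1: flat round aluminium salve tin with paper disc on the lid, 52 mm in diameter, 24 mm high, 70 g. Lies lid up on the table in front of the rack. Origin: centre of its underside, z up through the lid. None if absent
- tin2: flat round aluminium salve tin with paper disc on the lid, 52 mm in diameter, 24 mm high, 70 g. Lies lid up on the table in front of the rack. Origin: centre of its underside, z up through the lid. None if absent
- tin3: flat round aluminium salve tin with paper disc on the lid, 52 mm in diameter, 24 mm high, 70 g. Lies lid up on the table in front of the rack. Origin: centre of its underside, z up through the lid. None if absent
- dish: bystander: small blue ceramic bowl, 60 mm across, 26 mm high, among the tins; origin: centre of its underside
- mortar: bystander: stone mortar 100 mm across, 60 mm high, its pestle sticking out to 105 mm; origin: centre of its underside
- cork_jar: bystander: glass jar of herbs with cork, 72 mm across, 108 mm high; origin: centre of its underside
- twine_spool: bystander: spool of twine, 60 mm across, 50 mm high; origin: centre of its underside
- funnel: bystander: steel funnel standing mouth down, 110 mm across, 90 mm high; origin: centre of its rim on the table
- brush: bystander: small wooden brush lying on the table; origin under its middle
Things that resemble listed ones, but are neither listed nor needed, are in the scene too. Leave any green look-alike of the bottle2 alone.

How it is judged:
On the way, in this order (a step that is already met when the one before it is completed fails the run):
1. the held scanner reads the rack's label: beam on the label, 50 to 150 mm off, steady for 1 s, while nothing of the delivery is on the rack yet (x of label in the frame of scanner_window between 0.05 and 0.15 m and y of label in the frame of scanner_window between -0.03 and 0.03 m and z of label in the frame of scanner_window between -0.016 and 0.016 m and angle between the x axis of scanner_window and the z axis of label, either way round below 0.4 rad and z of scanner_window in the frame of label above 0.02 m and contact force between the fingers and scanner above 1 N and linear speed of scanner below 0.03 m/s and height (world z) of each of bottle1, bottle2, bottle3, bottle4 below 0.06 m and height (world z) of each of tin1, tin2, tin3 below 0.015 m), for 1 s.
2. the scanner is back in its cradle and let go, head the same way, before anything is shelved (horizontal distance between scanner and cradle below 0.009 m and z of scanner in the frame of cradle between 0.041 and 0.051 m and angle between the x axis of scanner and the x axis of cradle, either way round below 0.15 rad and x of scanner_window in the frame of cradle above 0 m and angle between scanner's own z axis and vertical below 0.1 rad and linear speed of scanner below 0.03 m/s and contact force between the fingers and scanner below 0.2 N and height (world z) of each of bottle1, bottle2, bottle3, bottle4 below 0.06 m and height (world z) of each of tin1, tin2, tin3 below 0.015 m), for 0.3 s.
At the end, for the whole second after the job is handed in: every bottle stands upright on the ledge, within 11 mm of its middle line and clear of its ends; every tin lies flat, lid up, on the sloping tray within 10 mm of the front lip; the scanner rests level in its cradle within 9 mm of home, head the same way; all at rest (x of bottle1 in the frame of ledge between -0.011 and 0.011 m and y of bottle1 in the frame of ledge between -0.144 and 0.144 m and z of bottle1 in the frame of ledge between -0.006 and 0.006 m and angle between each of bottle1, bottle2, bottle3, bottle4, scanner's own z axis and vertical below 0.1 rad and linear speed of each of bottle1, bottle2, bottle3, bottle4, tin1, tin2, tin3, scanner below 0.03 m/s and x of bottle2 in the frame of ledge between -0.011 and 0.011 m and y of bottle2 in the frame of ledge between -0.144 and 0.144 m and z of bottle2 in the frame of ledge between -0.006 and 0.006 m and x of bottle3 in the frame of ledge between -0.011 and 0.011 m and y of bottle3 in the frame of ledge between -0.144 and 0.144 m and z of bottle3 in the frame of ledge between -0.006 and 0.006 m and x of bottle4 in the frame of ledge between -0.011 and 0.011 m and y of bottle4 in the frame of ledge between -0.144 and 0.144 m and z of bottle4 in the frame of ledge between -0.006 and 0.006 m and x of tin1 in the frame of tray between 0.02 and 0.036 m and y of tin1 in the frame of tray between -0.138 and 0.138 m and z of tin1 in the frame of tray between -0.005 and 0.005 m and angle between the z axis of each of tin1, tin2, tin3 and the z axis of tray, either way round below 0.1 rad and x of tin2 in the frame of tray between 0.02 and 0.036 m and y of tin2 in the frame of tray between -0.138 and 0.138 m and z of tin2 in the frame of tray between -0.005 and 0.005 m and x of tin3 in the frame of tray between 0.02 and 0.036 m and y of tin3 in the frame of tray between -0.138 and 0.138 m and z of tin3 in the frame of tray between -0.005 and 0.005 m and horizontal distance between scanner and cradle below 0.009 m and z of scanner in the frame of cradle between 0.041 and 0.051 m and angle between the x axis of scanner and the x axis of cradle, either way round below 0.15 rad and x of scanner_window in the frame of cradle above 0 m); the robot touches nothing.
It fails at once if a bottle is tipped over (more than 45 degrees) (angle between any of bottle1, bottle2, bottle3, bottle4's own z axis and vertical above 0.785 rad).
It fails at once if a bystander is shifted by more than 30 mm (distance of any of dish, mortar, cork_jar, twine_spool, funnel, brush from where it was at the start of the episode above 0.03 m).
Of bottle1, bottle2, bottle3, bottle4, tin1, tin2, tin3 only 5 to 7 are there at a start; the rules pass over those that are not, and their reading is None.
At some moment in a run one of tin1, tin2, tin3 may be knocked a few centimetres aside while the robot is not near it.
It also fails if it takes over 210 s, if anything falls off the work surface, if the arm or the gripper's body presses on something with over 40 N, if the wrist force passes 120 N, or if a joint passes its speed limit or range.

## Working session

There is one attempt and no reset: what is moved stays moved. The work goes in short steps, Python scripts to look and compute and a tool call to move; the robot and the scene stay as the last step left them, time stands still between calls to the robot, and variables do not carry over. Pictures are saved under pics/ and viewed, about 12 in all and at most 16, crops included, and the job is handed in when it is done.

Besides the shell and the picture viewer there is one more tool, called as name(argument=value, ...), one argument or row to a line, values as JSON. arm_command: Moves the arm, as the interface text tells. Its arguments: {"type":"object","properties":{"commands":{"type":"array"},"hand":{"type":"number"},"newtons":{"type":"number"}},"required":["commands"]}

```bash
mkdir -p pics
cat > h.py <<'E'
import numpy as np, cv2
from scipy.spatial.transform import Rotation as R
from station import manip, cams, job_done
def cam(n):
    c=cams.camera(n); return c
def pts(c):
    h,w=c['range_z'].shape; u,v=np.meshgrid(np.arange(w),np.arange(h)); z=c['range_z']
    P=np.stack([(u-c['cx'])/c['fx']*z,-(v-c['cy'])/c['fy']*z,-z],-1)
    return P@np.array(c['rotation']).T+np.array(c['origin'])
def save(c,name,s=1,crop=None):
    im=c['image'][:,:,::-1]
    if crop: im=im[crop[1]:crop[3],crop[0]:crop[2]]
    cv2.imwrite('pics/'+name,cv2.resize(im,None,fx=s,fy=s,interpolation=cv2.INTER_CUBIC))
E
python3 - <<'E'
from h import *
s=manip.sense(); print(s)
for n in('scene','top'):
    c=cam(n); save(c,n+'0.png',1.4); np.savez(n+'0.npz',**c); print(n,c['fx'],c['cx'],c['cy'],c['origin'],c['rotation'],[k for k in c])
E
```

```text
{'time': 0.0, 'qpos': array([-1.33921626,  0.33385465,  0.03985768,  1.4662404 , -0.01343133,
        1.34327322, -0.05851758]), 'joint_velocities': array([ 0.00289676, -0.00117772, -0.00074097, -0.00100811,  0.00027543,
       -0.00036271,  0.00133588]), 'effort': array([-9.54030838e-04, -6.58570790e+01,  1.36484899e+00, -4.05557799e+01,
        1.67365075e-02,  1.24845078e-02, -2.98050156e-05]), 'tcp_pos': array([0.21097764, 0.61436851, 0.24147247]), 'tool_rot': array([-1.57230491e+00, -6.55379910e-05, -3.30806273e-01]), 'wrist_force': array([-0.40636632, -0.35572133,  0.20572185]), 'ft_torque': array([-0.00011873,  0.00441367,  0.0242268 ]), 'finger_gap': 0.9950445068847728}
scene 522.2009898284042 285.7613011025721 210.1717686064483 [1.0564296  0.8474356  1.36061822] [6.69025801e-01 2.24109018e-03 2.57342215e+00] ['image', 'range_z', 'fx', 'fy', 'cx', 'cy', 'origin', 'rotation']
top 407.77753094400896 284.41360322677497 207.26411298791058 [ 0.40710968 -0.02759896  1.2338315 ] [ 0.06731208  0.01104682 -1.5936083 ] ['image', 'range_z', 'fx', 'fy', 'cx', 'cy', 'origin', 'rotation']
```

View images.

View pics/scene0.png

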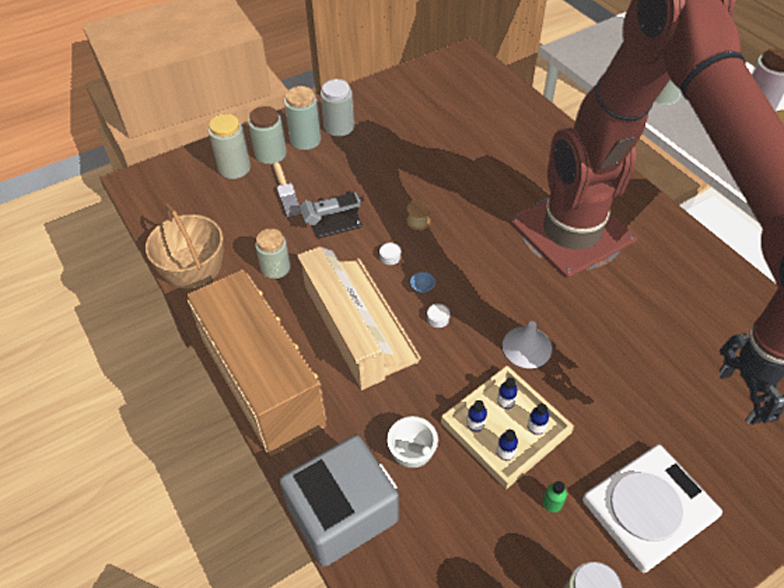

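View pics/top0.png

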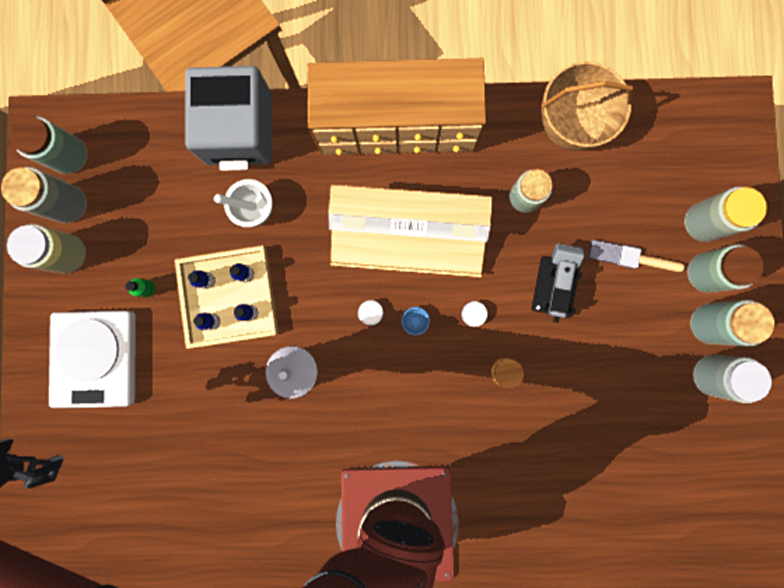

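The pictures show (1.4× zoom) the rack at the centre of the top view (410,230), the crate with 4 blue bottles at (225,297), tins at (370,312) and (474,313), the dish at (415,320) and the scanner in its cradle at (560,282) with its head toward the top (+x). The green bottle stands at (140,288). Only two tins are visible.

```bash
cat >> h.py <<'E'
def ptsc(c):
    c=dict(c); c['rotation']=R.from_euler('xyz',c['rotation']).as_matrix(); return pts(c)
def load(n): return dict(np.load(n))
E
python3 - <<'E'
from h import *
np.set_printoptions(precision=4,suppress=True)
for n in('top','scene'):
    c=load(n+'0.npz');P=ptsc(c);im=c['image'];hsv=cv2.cvtColor(im,cv2.COLOR_RGB2HSV)
    x,y,z=P[...,0],P[...,1],P[...,2]
    ok=c['range_z']>0
    bench=ok&(x>.4)&(x<.95)&(abs(y)<.6)
    print(n,'table z',np.median(z[(x>.35)&(x<.45)&(y>-.1)&(y<.1)]))
    def blobs(name,m,amin=20):
        k,l,s,ce=cv2.connectedComponentsWithStats(m.astype(np.uint8))
        for i in range(1,k):
            if s[i,4]>=amin:
                q=P[l==i]; print(name,s[i],np.median(q,0),'x',np.percentile(q[:,0],[2,98]),'y',np.percentile(q[:,1],[2,98]),'z',np.percentile(q[:,2],[2,98]))
    near=ok&(x>.3)&(x<.6)&(abs(y)<.25)
    blobs('white15-35',near&(z>.019)&(z<.03)&(hsv[...,1]<60)&(hsv[...,2]>120),20)
    blobs('blue',ok&(hsv[...,0]>100)&(hsv[...,0]<130)&(hsv[...,1]>120),15)
    blobs('cap',bench&(y>.2)&(y<.5)&(z>.075)&(z<.095)&(hsv[...,2]<70),8)
    blobs('rack ledge',ok&(abs(z-.12)<.006)&(x>.5)&(x<.85)&(abs(y)<.2),100)
    blobs('rack',ok&(z>.03)&(z<.13)&(x>.5)&(x<.8)&(abs(y)<.21),300)
    blobs('label',ok&(abs(z-.105)<.03)&(x>.5)&(x<.85)&(abs(y)<.1)&(hsv[...,1]<40)&(hsv[...,2]>200),30)
    blobs('scanner',ok&(z>.03)&(z<.12)&(x>.45)&(x<.75)&(y<-.24)&(y>-.45),50)
    blobs('crate',ok&(z>.024)&(z<.036)&(y>.2)&(y<.5)&(x>.4)&(x<.7),100)
E
```

```text
top table z 0.00335640985297625
white15-35 [256 215  18  17 227] [0.4432 0.0452 0.0245] x [0.42   0.4658] y [0.0218 0.0667] z [0.02   0.0287]
white15-35 [330 216  18  17 236] [ 0.4354 -0.1761  0.0244] x [0.412  0.4591] y [-0.1984 -0.1528] z [0.0202 0.0287]
white15-35 [196 251  27  23 140] [0.3437 0.1919 0.0242] x [0.3023 0.3618] y [0.1754 0.2485] z [0.0192 0.0297]
blue [165 189  12  11  76] [0.5273 0.3057 0.066 ] x [0.5179 0.5469] y [0.296  0.3257] z [0.0588 0.0891]
blue [136 194  13  11  80] [0.5169 0.3899 0.0664] x [0.5053 0.5344] y [0.38   0.4072] z [0.0574 0.0835]
blue [168 218  12  11  76] [0.4479 0.2977 0.0672] x [0.434  0.4628] y [0.2884 0.316 ] z [0.0601 0.0916]
blue [287 220  20  19 285] [ 0.4241 -0.0496  0.0146] x [0.3998 0.4499] y [-0.0756 -0.0252] z [0.0023 0.0285]
blue [141 224  12  11  80] [0.4327 0.3779 0.0661] x [0.4187 0.4476] y [0.3691 0.3967] z [0.0551 0.0808]
cap [185  56   5  54  86] [0.8471 0.2538 0.0853] x [0.7757 0.9278] y [0.2527 0.2607] z [0.0756 0.0946]
cap [164 190   8   7  44] [0.533  0.3117 0.0893] x [0.5243 0.5411] y [0.3049 0.3223] z [0.079  0.0935]
ca
[... 2264 characters left out ...]
  0.4102] z [0.0778 0.0936]
rack ledge [ 212  177   61   82 1678] [ 0.6562 -0.0271  0.1198] x [0.6176 0.6926] y [-0.1915  0.1144] z [0.1144 0.1247]
rack [ 212  177   84   96 3540] [ 0.6437 -0.0062  0.1124] x [0.5547 0.6921] y [-0.1904  0.12  ] z [0.0315 0.1245]
label [243 199  27  36 185] [ 0.6128 -0.0115  0.101 ] x [0.5958 0.6287] y [-0.0966  0.0444] z [0.0886 0.1176]
scanner [214 139  42  22 511] [ 0.5224 -0.3445  0.0677] x [0.4515 0.5752] y [-0.3897 -0.3153] z [0.0374 0.079 ]
scanner [182 164  24  30 573] [ 0.6991 -0.2739  0.0903] x [0.6642 0.7285] y [-0.3175 -0.2576] z [0.0322 0.1129]
crate [315 262  90  85 671] [0.5293 0.3428 0.0294] x [0.4018 0.5902] y [0.2533 0.4571] z [0.0246 0.0349]
```

Run:
```python
from h import *
np.set_printoptions(precision=4,suppress=True)
s=manip.sense();t=s['tcp_pos'];Rt=R.from_euler('xyz',s['tool_rot']).as_matrix()
for n in('top','scene'):
    c=load(n+'0.npz');P=ptsc(c);im=c['image'];hsv=cv2.cvtColor(im,cv2.COLOR_RGB2HSV)
    x,y,z=P[...,0],P[...,1],P[...,2]
    m=(c['range_z']>0)&(abs(z)<.012)&(x>.2)&(x<.9)&(abs(y)<.7)&(hsv[...,1]>60)
    A=np.c_[x[m],y[m],np.ones(m.sum())];k=np.linalg.lstsq(A,z[m],rcond=None)[0]
    r=z[m]-A@k; m2=abs(r)<.005; k=np.linalg.lstsq(A[m2],z[m][m2],rcond=None)[0]; print(n,'plane',k,'res',r[m2].std(), 'px',m2.sum())
    q=(P-t)@Rt; g=(c['range_z']>0)&(np.abs(q)<[.06,.06,.09]).all(-1)
    q=q[g];print('gripper',len(q))
    for lo in np.arange(-.06,.03,.01):
        a=q[(q[:,1]>lo)&(q[:,1]<lo+.01)]
        if len(a): print(lo.round(3),len(a),'x',a[:,0].min(),a[:,0].max(),'z',np.sort(a[:,2])[[0,-1]], 'inner', a[a[:,2]<0][:,2].max() if (a[:,2]<0).any() else None, a[a[:,2]>0][:,2].min() if (a[:,2]>0).any() else None)
    # scanner handle, ledge orientation
    for nm,mm in (('handle',(z>.064)&(z<.08)&(x>.44)&(x<.56)&(y<-.3)&(y>-.42)),('ledge',(abs(z-.12)<.006)&(x>.5)&(x<.72)&(abs(y)<.22)),('crate',(abs(z-.03)<.006)&(x>.38)&(x<.62)&(y<.48)&(y>.22))):
        pp=P[mm&(c['range_z']>0)][:,:2].astype(np.float32); print(nm,cv2.minAreaRect(pp))
```

```text
top plane [ 0.0012 -0.0008 -0.0003] res 0.0021922363593790233 px 71667
gripper 220
-0.06 81 x -0.011389845189648773 0.014832281252547486 z [-0.0769  0.0115] inner -0.03132002384920825 0.01154996481141499
-0.05 10 x 0.005093996574000448 0.012480184529702449 z [-0.074  -0.0467] inner -0.046709821686848015 None
-0.04 18 x -0.00011779013791799303 0.011342600591912331 z [-0.0584  0.0417] inner -0.043481801163923806 0.03974085179929678
-0.03 36 x -0.00537999443576775 0.010939957394135773 z [-0.0587  0.045 ] inner -0.04558936437215643 0.03943082696548123
-0.02 48 x -0.010259540932155807 0.010747808712439 z [-0.0577  0.0531] inner -0.04420074396846412 0.038911318333157585
-0.01 27 x -0.0101242987044373 0.010149330718512203 z [-0.0545  0.0479] inner -0.04480386696847332 0.03974680451877411
handle ((0.5016213059425354, -0.35663533210754395), (0.0652826726436615, 0.1304570883512497), 76.15607452392578)
ledge ((0.6454699635505676, -0.04344038665294647), (0.3203428089618683, 0.06947194784879684), 84.06819915771484)
crate ((0.4835349917411804, 0.35281088948249817), (0.19023238122463226, 0.19281184
[... 479 characters left out ...]
-0.03 46 x -0.0071880029370832476 0.015521723168211593 z [-0.0542  0.0582] inner -0.03911396540313219 0.04465409220574534
-0.02 45 x -0.00764569721021627 0.014087593501131916 z [-0.0567  0.0572] inner -0.04039633009349835 0.04432895976663263
-0.01 22 x -0.006506568506145718 0.013342205158254928 z [-0.0492  0.0552] inner -0.04068059068956444 0.04369364688658053
handle ((0.5023083686828613, -0.3494018614292145), (0.0648312121629715, 0.13139647245407104), 75.77584075927734)
ledge ((0.6520005464553833, -0.04274973273277283), (0.32626569271087646, 0.06594929844141006), 84.34037780761719)
crate ((0.48813512921333313, 0.35435205698013306), (0.193897545337677, 0.1928369104862213), 7.791361331939697)
```

Run:
```python
from h import *
np.set_printoptions(precision=4,suppress=True)
def ax(a): a=np.radians(a); return np.array([[np.cos(a),np.sin(a)],[-np.sin(a),np.cos(a)]])
for n in('top','scene'):
    c=load(n+'0.npz');P=ptsc(c);im=c['image'];hsv=cv2.cvtColor(im,cv2.COLOR_RGB2HSV).astype(int)
    ok=c['range_z']>0; z=P[...,2]
    pc=lambda a:np.percentile(a,[0,1,3,97,99,100])
    A=ax(-13.9);q=P[...,:2]@A.T; o=A@[.515,-.352]
    q=q-o
    m=ok&(abs(q[...,0])<.12)&(abs(q[...,1])<.06)
    print(n,'scanner o guess',o)
    for lo in np.arange(-.085,.12,.01):
        mm=m&(q[...,0]>lo)&(q[...,0]<lo+.01)&(z>.066)
        if mm.sum()>3: print(lo.round(3),mm.sum(),'y',q[...,1][mm].min(),q[...,1][mm].max(),'z',np.median(z[mm]))
    mm=m&(z>.066); print('x ext',pc(q[...,0][mm]))
    mm=m&(z>.006)&(z<.016)&(hsv[...,2]<60); print('base',mm.sum(),pc(q[...,0][mm]),pc(q[...,1][mm]))
    A=ax(-5.8);q=P[...,:2]@A.T; o=A@[.65,-.043]; q=q-o
    m=ok&(abs(q[...,0])<.16)&(abs(q[...,1])<.18)
    for lo in np.arange(-.15,.06,.01):
        mm=m&(q[...,0]>lo)&(q[...,0]<lo+.01)&(z>.01)&(abs(q[...,1])<.12)
        if mm.sum()>3: print('rack',lo.round(3),mm.sum(),'z',np.median(z[mm]))
    mm=m&(z>.114)&(z<.128); print('ledge ext',pc(q[...,0][mm]),pc(q[...,1][mm]))
    mm=m&(z>.02); print('rack ext',pc(q[...,0][mm]),pc(q[...,1][mm]))
```

```text
top scanner o guess [ 0.5845 -0.218 ]
-0.085 43 y -0.024908010318506785 0.022550112196620453 z 0.07245903733139114
-0.075 48 y -0.03740246000452768 0.024871938400624377 z 0.07179424268013135
-0.065 46 y -0.024623404459152315 0.009575396461206531 z 0.07253400043437863
-0.055 42 y -0.025399751576845292 0.008935459745490343 z 0.07321858101317835
-0.045 43 y -0.02374917252735581 0.009765699886948725 z 0.07233531559758632
-0.035 42 y -0.025452761420219017 0.008946203972241357 z 0.07264798930541871
-0.025 40 y -0.023848998556735113 0.008486368777069403 z 0.07133511329098063
-0.015 38 y -0.02431069427568283 0.008304681096954702 z 0.07167459374906915
-0.005 39 y -0.0227243762600145 0.024943956257826028 z 0.07240600680484777
0.005 47 y -0.03523676339147258 0.022158531162861456 z 0.07233758668075718
0.015 35 y -0.020522611324020973 0.014375788642493809 z 0.07159586922650063
0.025 56 y -0.0339852164861672 0.021651976667200895 z 0.06941378136108589
0.035 76 y -0.0346804648832596 0.022850835350644777 z 0.07474940274444031
0.045 40 y -0.03293496298351489 0.022379524551027125 z 0.06964439396143374

[... 2453 characters left out ...]
40117
rack -0.09 161 z 0.034397561480622674
rack -0.08 155 z 0.039310350634623514
rack -0.07 104 z 0.04406156706419839
rack -0.06 12 z 0.08992716686028712
rack -0.05 145 z 0.09604963709592318
rack -0.04 148 z 0.10677878928092577
rack -0.03 158 z 0.11747251563350303
rack -0.02 200 z 0.11990962405546668
rack -0.01 208 z 0.11995524643372257
rack 0.0 211 z 0.11984157555122987
rack 0.01 205 z 0.12010369758826034
rack 0.02 508 z 0.06839858609518012
rack 0.03 138 z 0.1184299999023457
ledge ext [-0.0313 -0.0276 -0.0255  0.0337  0.0346  0.1457] [-0.1627 -0.1546 -0.1471  0.1565  0.1611  0.1655]
rack ext [-0.1181 -0.1146 -0.1111  0.1547  0.1582  0.1599] [-0.1633 -0.154  -0.1446  0.162   0.1666  0.1797]
```

arm_command(
  commands=[
    [[0.03,-0.01,-0.02],[0,0,0]],
    [[0.04,-0.005,-0.01],[0,0,0]],
    [[0.04,0,-0.01],[0,0,0]],
    [[0.04,0,-0.01],[0,0,0]],
    [[0.04,0,-0.01],[0,0,0]],
    [[0.04,0,-0.01],[0,0,0]],
    [[0.04,0,-0.01],[0,0,0]],
    [[0.04,0,-0.01],[0,0,0]],
    [[0.02,0,-0.01],[0,0,0]],
  ],
  hand=0.07,
  newtons=40,
)

```text
time: 0.85
tcp_pos: [0.4952, 0.4087, 0.2568]
tool_rot: [-1.572, -0.002, -0.336]
wrist_force: [1.0, -1.0, -0.3]
finger_gap: 0.819
```

arm_command(
  commands=[
    [[0.0,0,0],[0,-5.35,0]],
    [[0.0087,0,-0.0369],[0,0,0]],
    [[0.0087,0,-0.0369],[0,0,0]],
    [[0.0087,0,-0.0369],[0,0,0]],
    [[0.0087,0,-0.0369],[0,0,0]],
    [[0.0087,0,-0.0369],[0,0,0]],
    [[0.0087,0,-0.0369],[0,0,0]],
    [[0.0087,0,-0.0369],[0,0,0]],
    [[0.0087,0,-0.0369],[0,0,0]],
    [[0.0087,0,-0.0369],[0,0,0]],
    [[0.0087,0,-0.0369],[0,0,0]],
    [[0.0087,0,-0.0369],[0,0,0]],
    [[0.0087,0,-0.0369],[0,0,0]],
    [[0.0087,0,-0.0369],[0,0,0]],
    [[0.0087,0,-0.0369],[0,0,0]],
    [[0.0087,0,-0.0369],[0,0,0]],
    [[0.0087,0,-0.0369],[0,0,0]],
    [[0.0087,0,-0.0369],[0,0,0]],
    [[0.0087,0,-0.0369],[0,0,0]],
    [[0.0087,0,-0.0369],[0,0,0]],
  ],
)

```text
time: 2.52
tcp_pos: [0.4861, -0.309, 0.2573]
tool_rot: [-1.571, -0.0, -0.237]
wrist_force: [0.1, 0.3, -0.0]
finger_gap: 0.821
```

```bash
cat >> h.py <<'E'
def go(p,rpy,n=10,ref=None):
    """tool-frame turn and shift from the present pose (or ref=(pos,rpy)) to p,rpy; shift given after the turn; per-row for n rows"""
    s=manip.sense() if ref is None else None
    p0,r0=(s['tcp_pos'],s['tool_rot']) if ref is None else ref
    R0=R.from_euler('xyz',r0);R1=R.from_euler('xyz',rpy)
    d=R1.inv().apply(np.array(p)-p0)
    rv=np.degrees((R0.inv()*R1).as_rotvec())
    print('turn',rv.round(2),'then shift',d.round(4),'| /%d'%n,(d/n).round(4))
def down(yawdeg): return [-np.pi/2,0,np.radians(yawdeg)]
E
python3 -c "
from h import *
go([.4862,-.3495,.13],down(-13.9),6)"
```

```text
turn [-0.01  0.33  0.01] then shift [ 0.0098  0.1273 -0.0393] | /6 [ 0.0016  0.0212 -0.0066]
```

arm_command(
  commands=[
    [[0.009,0,-0.037],[0,0.3,0]],
    [[0,0.03,0],[0,0,0]],
    [[0,0.035,0],[0,0,0]],
    [[0,0.035,0],[0,0,0]],
    [[0,0.02,0],[0,0,0]],
    [[0,0,0],[0,0,0]],
    [[0,0,0],[0,0,0]],
  ],
)

```text
time: 3.1
tcp_pos: [0.4859, -0.3452, 0.1368]
tool_rot: [-1.571, 0.002, -0.243]
wrist_force: [-0.6, -0.7, 0.4]
finger_gap: 0.827
```

Run:
```python
from h import *
go([.4862,-.3495,.052],down(-13.9),4)
a,b=cam('top'),cam('scene')
np.savez('top1.npz',**a);np.savez('scene1.npz',**b)
A=cv2.resize(a['image'][120:270,330:450],None,fx=3.3,fy=3.3,interpolation=2);B=cv2.resize(b['image'][90:240,160:280],None,fx=3.3,fy=3.3,interpolation=2)
cv2.imwrite('pics/s1.png',np.hstack([A,B])[:,:,::-1])
```

```text
turn [-0.   -0.02 -0.13] then shift [ 0.0013  0.0848 -0.0042] | /4 [ 0.0003  0.0212 -0.001 ]
```

View pics/s1.png

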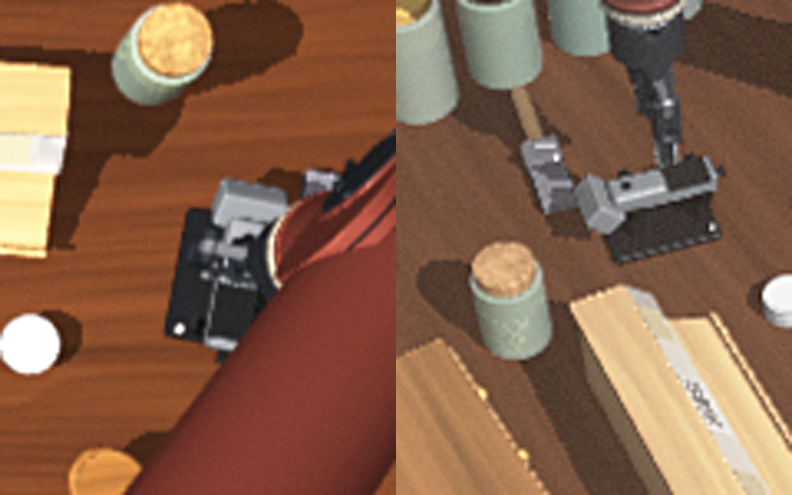

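The hover view shows the fingers above the handle (scene half, near (668,140)). I check the offset between fingers and handle within the same camera's data.

Run:
```python
from h import *
np.set_printoptions(precision=4,suppress=True)
s=manip.sense();t=s['tcp_pos'];Rt=R.from_euler('xyz',s['tool_rot']).as_matrix()
for n in('top','scene'):
    c=load(n+'1.npz');P=ptsc(c);q=(P-t)@Rt;ok=(c['range_z']>0)&(np.abs(q)<[.13,.1,.08]).all(-1);z=P[...,2]
    q=q[ok];z=z[ok]
    f=q[(q[:,1]<0)&(q[:,1]>-.04)&(abs(q[:,0])<.03)]
    if len(f): print(n,'fingers',len(f),'x',f[:,0].min(),f[:,0].max(),'z',np.percentile(f[:,2],[1,10,50,90,99]))
    h=q[(z>.066)&(z<.078)]
    for lo in np.arange(-.09,.12,.02):
        a=h[(h[:,0]>lo)&(h[:,0]<lo+.02)]
        if len(a)>3:print(lo.round(3),len(a),'x',a[:,0].min(),a[:,0].max(),'z',np.percentile(a[:,2],[2,98]))
```

```text
top fingers 10 x -0.014819364261717396 -0.009725633197754796 z [0.0345 0.0353 0.0407 0.043  0.0444]
-0.07 37 x -0.06797682163850666 -0.050099354263307715 z [-0.0146  0.0087]
-0.05 83 x -0.049609036983561845 -0.030098476395436786 z [-0.0214  0.0099]
-0.03 87 x -0.02990860658493421 -0.010038158351876977 z [-0.0233  0.0101]
-0.01 35 x -0.009834435868405354 0.0053000198616170585 z [-0.023   0.0104]
0.03 47 x 0.030504498958612236 0.049843241963367965 z [-0.0144  0.0101]
0.05 108 x 0.05022911409804083 0.06977479780868849 z [-0.027   0.0228]
0.07 59 x 0.07047011212878837 0.08474641635437025 z [-0.0286  0.0223]
scene fingers 53 x -0.008132776765971142 0.013822082224239841 z [-0.0408 -0.0351  0.044   0.0505  0.0525]
-0.07 12 x -0.05614507567097538 -0.05045094178017851 z [-0.0154  0.0111]
-0.05 43 x -0.04996012395005467 -0.03072758628116463 z [-0.0278  0.0299]
-0.03 43 x -0.029700692907687756 -0.010716501337913381 z [-0.023   0.0174]
-0.01 37 x -0.009293842082675474 0.009441544750500325 z [-0.0171  0.0167]
0.01 45 x 0.010072161354091707 0.02982295903866874 z [-0.0195  0.0169]
0.03 35 x 0.031311339285142424 0.049324417723026766 z [-0.0202  0.0154]
0.05 45 x 0.050247969719262014 0.06983783681304265 z [-0.0287  0.0226]
0.07 56 x 0.07056882472336667 0.08937721544221583 z [-0.0277  0.0291]
```

arm_command(
  commands=[
    [[0.001,0.02,-0.004],[0,0,0]],
    [[0,0.025,0],[0,0,0]],
    [[0,0.02,0],[0,0,0]],
    [[0,0.015,0],[0,0,0]],
    [[0,0.005,0],[0,0,0]],
    [[0,0,0],[0,0,0]],
    [[0,0,0],[0,0,0]],
  ],
)

```text
time: 3.78
tcp_pos: [0.4874, -0.3502, 0.054]
tool_rot: [-1.571, -0.002, -0.243]
wrist_force: [-0.3, 0.2, 0.6]
finger_gap: 0.816
```

arm_command(
  commands=[
    [[0,0,0],[0,0,0]],
    [[0,0,0],[0,0,0]],
    [[0,0,0],[0,0,0]],
    [[0,0,0],[0,0,0]],
    [[0,0,0],[0,0,0]],
    [[0,0,0],[0,0,0]],
  ],
  hand=0.0,
  newtons=40,
)

```text
time: 4.28
tcp_pos: [0.4872, -0.3501, 0.0536]
tool_rot: [-1.571, -0.002, -0.243]
wrist_force: [-1.5, 1.5, 6.9]
finger_gap: 0.393
```

arm_command(
  commands=[
    [[0,-0.008,0],[0,0,0]],
    [[0,-0.015,0],[0,0,0]],
    [[0,-0.025,0],[0,0,0]],
    [[0,-0.03,0],[0,0,0]],
    [[0,-0.03,0],[0,0,0]],
    [[0,-0.02,0],[0,0,0]],
    [[0,-0.005,0],[0,0,0]],
    [[0,0,0],[0,0,0]],
  ],
)

```text
time: 4.95
tcp_pos: [0.4871, -0.3499, 0.187]
tool_rot: [-1.571, -0.003, -0.243]
wrist_force: [0.3, 0.3, -2.1]
finger_gap: 0.393
```

```bash
python3 -c "
from h import *
go([.4603,-.0238,.185],down(-5.8),12)"
```

```text
turn [ 0.02 -8.1   0.16] then shift [-0.0596  0.002   0.3217] | /12 [-0.005   0.0002  0.0268]
```

arm_command(
  commands=[
    [[0,0,0],[0,-4,0]],
    [[0,0,0.005],[0,-4.1,0]],
    [[-0.005,0,0.02],[0,0,0]],
    [[-0.006,0,0.03],[0,0,0]],
    [[-0.006,0,0.035],[0,0,0]],
    [[-0.006,0,0.035],[0,0,0]],
    [[-0.006,0,0.035],[0,0,0]],
    [[-0.006,0,0.035],[0,0,0]],
    [[-0.006,0,0.035],[0,0,0]],
    [[-0.006,0,0.033],[0,0,0]],
    [[-0.006,0,0.03],[0,0,0]],
    [[-0.005,0,0.02],[0,0,0]],
    [[-0.0015,0.002,0.0085],[0,0,0]],
    [[0,0,0],[0,0,0]],
    [[0,0,0],[0,0,0]],
    [[0,0,0],[0,0,0]],
    [[0,0,0],[0,0,0]],
  ],
)

```text
time: 6.37
tcp_pos: [0.4602, -0.0253, 0.1831]
tool_rot: [-1.571, 0.0, -0.104]
wrist_force: [-0.2, 0.1, -1.9]
finger_gap: 0.393
```

Run:
```python
from h import *
np.set_printoptions(precision=4,suppress=True)
go([.4603,-.0238,.185],down(-5.8),1)
a,b=cam('top'),cam('scene')
np.savez('top2.npz',**a);np.savez('scene2.npz',**b)
A=cv2.resize(a['image'][120:270,220:370],None,fx=2.66,fy=2.66,interpolation=2);B=cv2.resize(b['image'][110:260,200:350],None,fx=2.66,fy=2.66,interpolation=2)
cv2.imwrite('pics/s2.png',np.hstack([A,B])[:,:,::-1])
s=manip.sense();t=s['tcp_pos'];Rt=R.from_euler('xyz',s['tool_rot']).as_matrix()
for n,c in(('top',a),('scene',b)):
    P=ptsc(c);q=(P-t)@Rt;ok=(c['range_z']>0)&(np.abs(q)<[.13,.1,.08]).all(-1);z=P[...,2]
    h=q[ok&(z>.14)]
    print(n)
    for lo in np.arange(-.07,.12,.02):
        a=h[(h[:,0]>lo)&(h[:,0]<lo+.02)&(h[:,1]>-.06)]
        if len(a)>3:print(lo.round(3),len(a),'x',a[:,0].min(),a[:,0].max(),'z',np.percentile(a[:,2],[2,98]),'down',np.percentile(a[:,1],[2,50,98]))
```

```text
turn [ 0.03 -0.14 -0.03] then shift [-0.     -0.0019  0.0015] | /1 [-0.     -0.0019  0.0015]
top
scene
-0.07 29 x -0.06932459534865944 -0.05013311956976158 z [-0.0142  0.0171] down [-0.0216 -0.0131 -0.0008]
-0.05 55 x -0.0499051988663049 -0.03289127738509984 z [-0.0147  0.0188] down [-0.0237 -0.017   0.0033]
-0.01 84 x -0.008715232389213828 0.009912579263882556 z [-0.0212  0.0521] down [-0.0592 -0.0253  0.0022]
0.01 166 x 0.01001044655969679 0.029749753212450415 z [-0.0486  0.0487] down [-0.0589 -0.0204  0.0041]
0.03 81 x 0.030254669017820326 0.04977460624734185 z [-0.0147  0.0206] down [-0.0227 -0.0172  0.0004]
0.05 107 x 0.050254299637164955 0.06977229385039953 z [-0.0213  0.0325] down [-0.0228 -0.0137  0.0113]
0.07 151 x 0.07011996676219841 0.08990499197259343 z [-0.0235  0.0315] down [-0.0247 -0.014   0.0069]
0.09 8 x 0.0900458516320804 0.09220029201655121 z [-0.016   0.0294] down [-0.0112 -0.006  -0.0035]
```

View pics/s2.png

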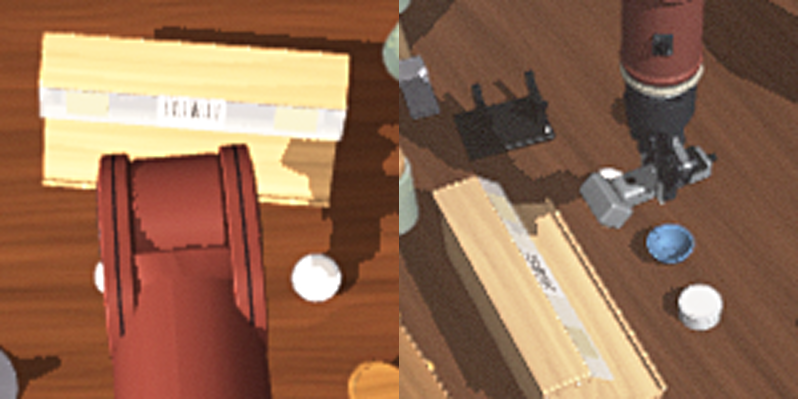

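The scanner is level in the grip and aimed at the label (bars at left half (193,108)). The geometry fits, so I hold for the read.

arm_command(
  commands=[
    [[0,-0.001,0.001],[0,0,0]],
    [[0,0,0],[0,0,0]],
    [[0,0,0],[0,0,0]],
    [[0,0,0],[0,0,0]],
    [[0,0,0],[0,0,0]],
    [[0,0,0],[0,0,0]],
    [[0,0,0],[0,0,0]],
    [[0,0,0],[0,0,0]],
    [[0,0,0],[0,0,0]],
    [[0,0,0],[0,0,0]],
    [[0,0,0],[0,0,0]],
    [[0,0,0],[0,0,0]],
    [[0,0,0],[0,0,0]],
    [[0,0,0],[0,0,0]],
    [[0,0,0],[0,0,0]],
    [[0,0,0],[0,0,0]],
    [[0,0,0],[0,0,0]],
    [[0,0,0],[0,0,0]],
  ],
)

```text
time: 7.97
tcp_pos: [0.4603, -0.0227, 0.1843]
tool_rot: [-1.571, 0.0, -0.101]
wrist_force: [0.0, -0.4, -2.2]
finger_gap: 0.39
```

Run:
```python
from h import *
np.set_printoptions(precision=4,suppress=True)
for n in('top2','scene2'):
    c=load(n+'.npz');P=ptsc(c);g=cv2.cvtColor(c['image'],cv2.COLOR_RGB2GRAY)
    z=P[...,2];a=np.radians(-5.8);d=P[...,:2]-[.653,-.0433]
    X=d@[np.cos(a),np.sin(a)];Y=d@[-np.sin(a),np.cos(a)]
    m=(c['range_z']>0)&(X>-.056)&(X<-.024)&(z>.085)&(abs(Y)<.05)&(g<130)
    print(n,m.sum(),'bars rack x,y,z', np.median(X[m]),(np.percentile(Y[m],3)+np.percentile(Y[m],97))/2,np.median(z[m]))
go([.4872,-.3501,.185],down(-13.9),12)
```

```text
return _methods._mean(a, axis=axis, dtype=dtype,
  ret = ret.dtype.type(ret / rcount)
Traceback (most recent call last):
IndexError: index -1 is out of bounds for axis 0 with size 0
```

Run:
```python
from h import *
np.set_printoptions(precision=4,suppress=True)
for n in('top2','scene2'):
    c=load(n+'.npz');P=ptsc(c);g=cv2.cvtColor(c['image'],cv2.COLOR_RGB2GRAY).astype(int)
    z=P[...,2];a=np.radians(-5.8);d=P[...,:2]-[.653,-.0433]
    X=d@[np.cos(a),np.sin(a)];Y=d@[-np.sin(a),np.cos(a)]
    k=(c['range_z']>0)&(X>-.06)&(X<-.026)&(z>.085)&(abs(Y)<.06)
    m=k&(g<np.percentile(g[k],15))
    print(n,k.sum(),np.percentile(g[k],[5,15,50,90]),'bars rack x,y,z', np.median(X[m]),(np.percentile(Y[m],5)+np.percentile(Y[m],95))/2,np.median(Y[m]),np.median(z[m]))
go([.4872,-.3501,.185],down(-13.9),12)
```

```text
top2 565 [212.2 229.  247.  255. ] bars rack x,y,z -0.03802652550730513 0.0031751740889326974 0.006156214849887618 0.11106339362194717
scene2 202 [153.1 175.  220.  236. ] bars rack x,y,z -0.040137095354204406 -0.0009055673353591826 -0.000852553575201307 0.10520989816866011
turn [ 0.   8.1 -0. ] then shift [ 0.1047 -0.0007 -0.3113] | /12 [ 0.0087 -0.0001 -0.0259]
```

arm_command(
  commands=[
    [[0,0,0],[0,4,0]],
    [[0,0,-0.005],[0,4.1,0]],
    [[0.009,0,-0.02],[0,0,0]],
    [[0.01,0,-0.03],[0,0,0]],
    [[0.011,0,-0.033],[0,0,0]],
    [[0.011,0,-0.033],[0,0,0]],
    [[0.011,0,-0.033],[0,0,0]],
    [[0.011,0,-0.033],[0,0,0]],
    [[0.011,0,-0.033],[0,0,0]],
    [[0.011,0,-0.033],[0,0,0]],
    [[0.011,0,-0.03],[0,0,0]],
    [[0.0067,0,-0.02],[0,0,0]],
    [[0.002,0,-0.0083],[0,0,0]],
    [[0,0,0],[0,0,0]],
    [[0,0,0],[0,0,0]],
    [[0,0,0],[0,0,0]],
  ],
)

```text
time: 9.3
tcp_pos: [0.4879, -0.3485, 0.1841]
tool_rot: [-1.57, 0.0, -0.241]
wrist_force: [-0.9, -0.1, -1.4]
finger_gap: 0.388
```

```bash
python3 -c "
from h import *
go([.4872,-.3501,.0545],down(-13.9),1)"
```

```text
turn [-0.06  0.09 -0.02] then shift [-0.0003  0.1296 -0.0018] | /1 [-0.0003  0.1296 -0.0018]
```

arm_command(
  commands=[
    [[0,0.015,-0.0015],[0,0,0]],
    [[0,0.025,0],[0,0,0]],
    [[0,0.03,0],[0,0,0]],
    [[0,0.025,0],[0,0,0]],
    [[0,0.015,0],[0,0,0]],
    [[0,0.009,0],[0,0,0]],
    [[0,0.006,0],[0,0,0]],
    [[0,0.0035,0],[0,0,0]],
    [[0,0,0],[0,0,0]],
    [[0,0,0],[0,0,0]],
  ],
)

```text
time: 10.13
tcp_pos: [0.4877, -0.3517, 0.0567]
tool_rot: [-1.571, -0.001, -0.242]
wrist_force: [-1.1, -1.6, -1.9]
finger_gap: 0.397
```

arm_command(
  commands=[
    [[0,0.002,0.0012],[0,0,0]],
    [[0,0.0015,0],[0,0,0]],
    [[0,0,0],[0,0,0]],
    [[0,0,0],[0,0,0]],
  ],
)

```text
time: 10.47
tcp_pos: [0.4881, -0.3505, 0.0536]
tool_rot: [-1.57, -0.001, -0.243]
wrist_force: [-2.6, 3.6, 7.3]
finger_gap: 0.392
```

arm_command(
  commands=[
    [[0,0,0],[0,0,0]],
    [[0,0,0],[0,0,0]],
    [[0,0,0],[0,0,0]],
    [[0,0,0],[0,0,0]],
    [[0,0,0],[0,0,0]],
    [[0,0,0],[0,0,0]],
    [[0,-0.01,0],[0,0,0]],
    [[0,-0.02,0],[0,0,0]],
    [[0,-0.03,0],[0,0,0]],
    [[0,-0.035,0],[0,0,0]],
    [[0,-0.035,0],[0,0,0]],
    [[0,-0.03,0],[0,0,0]],
    [[0,-0.02,0],[0,0,0]],
    [[0,-0.01,0],[0,0,0]],
  ],
  hand=0.065,
)

```text
time: 11.63
tcp_pos: [0.488, -0.3515, 0.2463]
tool_rot: [-1.572, -0.004, -0.243]
wrist_force: [-0.3, 0.1, -1.0]
finger_gap: 0.759
```

Run:
```python
from h import *
np.set_printoptions(precision=4,suppress=True)
go([.4965,.31,.245],down(-94),19)
def ax(a): a=np.radians(a); return np.array([[np.cos(a),np.sin(a)],[-np.sin(a),np.cos(a)]])
b=cam('scene');np.savez('scene3.npz',**b)
for n in('scene0','scene3'):
    c=load(n+'.npz');P=ptsc(c);z=P[...,2]
    q=(P[...,:2]-[.493,-.3512])@ax(-13.9).T
    m=(c['range_z']>0)&(abs(q[...,0])<.1)&(abs(q[...,1])<.025)&(z>.064)&(z<.1)
    print(n,m.sum(),'x',np.percentile(q[...,0][m],[1,50,99]),cv2.minAreaRect(q[m&(q[...,0]<.02)&(abs(q[...,0]+.007)<.025)].astype(np.float32)))
    for a,b_ in((-.06,-.04),(-.03,.0),(0,.03)):
        mm=m&(q[...,0]>a)&(q[...,0]<b_);print(a,'y',np.percentile(q[...,1][mm],[3,97]),'z',np.median(z[mm]))
```

```text
turn [-0.14 80.06  0.24] then shift [-0.6605  0.0013 -0.0377] | /19 [-0.0348  0.0001 -0.002 ]
scene0 343 x [-0.0636  0.0113  0.0811] ((-0.005847536027431488, 0.0018835701048374176), (0.050487082451581955, 0.04197610542178154), 8.063824653625488)
-0.06 y [-0.0183  0.0193] z 0.07051959963495191
-0.03 y [-0.0174  0.0186] z 0.07141835727231971
0 y [-0.0123  0.0204] z 0.07073276955029295
scene3 338 x [-0.0636  0.0078  0.0798] ((-0.006168777123093605, 0.0024714991450309753), (0.04792511463165283, 0.043717801570892334), 0.08663556724786758)
-0.06 y [-0.0158  0.0206] z 0.0702761702271939
-0.03 y [-0.0157  0.0218] z 0.07093830736846485
0 y [-0.0142  0.0205] z 0.07094523834810951
```

arm_command(
  commands=[
    [[0,0,0],[0,6.83,0]],
    [[0,0,0],[0,6.83,0]],
    [[0,0,0],[0,6.83,0]],
    [[0,0,0],[0,6.83,0]],
    [[0,0,0],[0,6.83,0]],
    [[0,0,0],[0,6.83,0]],
    [[0,0,0],[0,6.83,0]],
    [[0,0,0],[0,6.83,0]],
    [[0,0,0],[0,6.83,0]],
    [[0,0,0],[0,6.83,0]],
    [[0,0,0],[0,6.83,0]],
    [[0,0,0],[0,6.83,0]],
    [[-0.02,0,0],[0,0,0]],
    [[-0.035,0,0],[0,0,0]],
    [[-0.035,0,0],[0,0,0]],
    [[-0.035,0,0],[0,0,0]],
    [[-0.035,0,0],[0,0,0]],
    [[-0.035,0,0],[0,0,0]],
    [[-0.035,0,0],[0,0,0]],
    [[-0.035,0,0],[0,0,0]],
  ],
  hand=0.062,
)

```text
time: 13.35
tcp_pos: [0.5137, -0.0849, 0.2413]
tool_rot: [-1.572, 0.0, -1.673]
wrist_force: [1.3, 0.1, 0.5]
finger_gap: 0.727
```

```bash
python3 -c "
from h import *
print(manip.sense()['qpos'].round(2))
go([.4517,.3071,.16],down(-95.8),13)"
```

```text
[-0.98  0.09  1.14  1.82 -0.09  1.29  0.08]
turn [ 0.07 -0.05 -0.  ] then shift [-0.3837  0.0813 -0.1013] | /13 [-0.0295  0.0063 -0.0078]
```

arm_command(
  commands=[
    [[-0.03,0,-0.008],[0,0,0]],
    [[-0.03,0,-0.008],[0,0,0]],
    [[-0.03,0,-0.008],[0,0,0]],
    [[-0.03,0,-0.008],[0,0,0]],
    [[-0.03,0,-0.008],[0,0,0]],
    [[-0.03,0,-0.008],[0,0,0]],
    [[-0.03,0,-0.008],[0,0,0]],
    [[-0.03,0,-0.008],[0,0,0]],
    [[-0.03,0,-0.008],[0,0,0]],
    [[-0.03,0.01,-0.008],[0,0,0]],
    [[-0.03,0.015,-0.008],[0,0,0]],
    [[-0.03,0.025,-0.008],[0,0,0]],
    [[-0.02,0.02,-0.004],[0,0,0]],
    [[0,0.005,0],[0,0,0]],
    [[0,0,0],[0,0,0]],
    [[0,0,0],[0,0,0]],
  ],
)

```text
time: 14.68
tcp_pos: [0.4539, 0.3, 0.1668]
tool_rot: [-1.571, -0.002, -1.674]
wrist_force: [0.6, -0.0, 0.2]
finger_gap: 0.725
```

Run:
```python
from h import *
np.set_printoptions(precision=4,suppress=True)
print(manip.sense()['qpos'].round(2))
go([.4517,.3071,.04],down(-95.8),1)
a,b=cam('top'),cam('scene')
np.savez('top4.npz',**a);np.savez('scene4.npz',**b)
A=cv2.resize(a['image'][140:290,110:260],None,fx=2.66,fy=2.66,interpolation=2);B=cv2.resize(b['image'][220:370,280:430],None,fx=2.66,fy=2.66,interpolation=2)
cv2.imwrite('pics/s4.png',np.hstack([A,B])[:,:,::-1])
s=manip.sense();t=s['tcp_pos'];Rt=R.from_euler('xyz',s['tool_rot']).as_matrix()
for n,c in(('top',a),('scene',b)):
    P=ptsc(c);q=(P-t)@Rt;z=P[...,2];hsv=cv2.cvtColor(c['image'],cv2.COLOR_RGB2HSV)
    ok=(c['range_z']>0)
    f=q[ok&(np.abs(q)<[.03,.04,.06]).all(-1)&(q[...,1]<0)&(q[...,1]>-.04)]
    if len(f):print(n,'fingers',len(f),'x',f[:,0].min(),f[:,0].max(),'z',np.percentile(f[:,2],[1,10,50,90,99]))
    m=ok&(abs(q[...,0])<.14)&(abs(q[...,2])<.14)&(z>.08)&(z<.095)&(hsv[...,2]<80)
    k,l,st,ce=cv2.connectedComponentsWithStats(m.astype(np.uint8))
    for i in range(1,k):
        if st[i,4]>5:
            w=q[l==i];print('cap',st[i,4],'x',w[:,0].min(),w[:,0].max(),'z',w[:,2].min(),w[:,2].max())
```

```text
[-1.36  0.21  0.79  1.85 -0.16  1.15 -0.62]
turn [ 0.03 -0.13  0.12] then shift [-0.0068  0.1268 -0.0029] | /1 [-0.0068  0.1268 -0.0029]
top fingers 39 x -0.0028794268987355903 0.01414342415569129 z [-0.0493 -0.0448  0.0293  0.0413  0.0478]
cap 42 x -0.030831481147219852 -0.011149694996942001 z 0.0677430011629146 0.08518683713785395
cap 19 x -0.11203815620539971 -0.09591146292500662 z 0.05752746192287768 0.06467617733587626
cap 42 x -0.014794993466548946 0.004985089468064784 z -0.01597396231070952 0.0015440429979752326
scene fingers 112 x -0.01502532516200647 0.010807396372271206 z [-0.0488 -0.0343 -0.0286  0.0458  0.0478]
cap 46 x -0.01928429364221737 0.0004636699467525174 z -0.01053307610703699 0.008455336916666771
cap 45 x -0.03531977297425074 -0.014875266278300294 z 0.07071960548646058 0.0902070914824799
cap 47 x -0.09692452138257082 -0.07716301035729248 z -0.03680811181681054 -0.016392021972320703
cap 49 x -0.11738124518969632 -0.09932183862231188 z 0.05154269766910611 0.06957407377789075
```

View pics/s4.png

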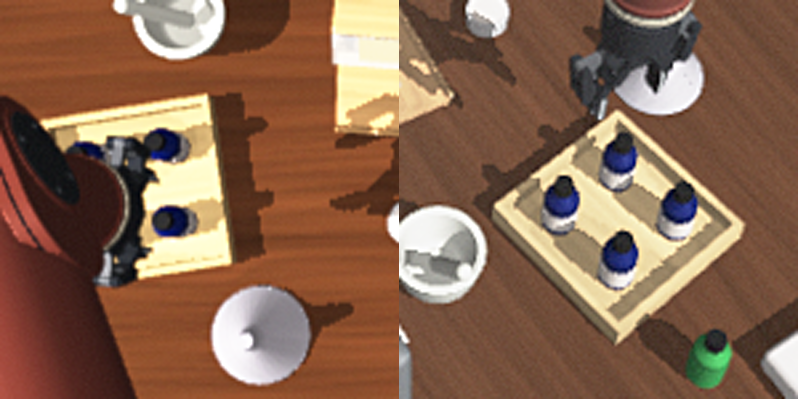

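The scene half shows all four bottles upright, with caps at (622,145), (563,188), (684,192) and (622,243). The open gripper is above the crate corner nearest the funnel. The cap offset in tool axes is about (−7, −4) mm, so I descend.

arm_command(
  commands=[
    [[-0.007,0.015,-0.0035],[0,0,0]],
    [[0,0.025,0],[0,0,0]],
    [[0,0.03,0],[0,0,0]],
    [[0,0.025,0],[0,0,0]],
    [[0,0.02,0],[0,0,0]],
    [[0,0.01,0],[0,0,0]],
    [[0,0.002,0],[0,0,0]],
    [[0,0,0],[0,0,0]],
    [[0,0,0],[0,0,0]],
  ],
)

```text
time: 15.53
tcp_pos: [0.452, 0.309, 0.0418]
tool_rot: [-1.57, 0.002, -1.674]
wrist_force: [0.1, 0.5, 1.3]
finger_gap: 0.722
```

arm_command(
  commands=[
    [[0,0,0],[0,0,0]],
    [[0,0,0],[0,0,0]],
    [[0,0,0],[0,0,0]],
    [[0,0,0],[0,0,0]],
    [[0,0,0],[0,0,0]],
  ],
  hand=0.0,
  newtons=30,
)

```text
time: 15.95
tcp_pos: [0.4516, 0.3093, 0.0416]
tool_rot: [-1.57, 0.002, -1.673]
wrist_force: [-2.0, -1.4, 7.6]
finger_gap: 0.436
```

arm_command(
  commands=[
    [[0,-0.008,0],[0,0,0]],
    [[0,-0.015,0],[0,0,0]],
    [[0,-0.025,0],[0,0,0]],
    [[0,-0.032,0],[0,0,0]],
    [[0,-0.035,0],[0,0,0]],
    [[0.005,-0.035,0.003],[0,0,0]],
    [[0.015,-0.03,0.008],[0,0,0]],
    [[0.025,-0.015,0.013],[0,0,0]],
    [[0.034,-0.005,0.018],[0,0,0]],
    [[0.034,0,0.018],[0,0,0]],
    [[0.034,0,0.018],[0,0,0]],
    [[0.034,0,0.018],[0,0,0]],
    [[0.034,0,0.018],[0,0,0]],
    [[0.034,0,0.018],[0,0,0]],
    [[0.034,0,0.018],[0,0,0]],
    [[0.034,0,0.018],[0,0,0]],
    [[0.034,0,0.018],[0,0,0]],
    [[0.034,0,0.018],[0,0,0]],
    [[0.03,0,0.018],[0,0,0]],
    [[0.015,0,0.01],[0,0,0]],
  ],
)

```text
time: 17.62
tcp_pos: [0.6379, -0.1478, 0.241]
tool_rot: [-1.57, -0.002, -1.677]
wrist_force: [0.2, -1.1, -0.4]
finger_gap: 0.435
```

arm_command(
  commands=[
    [[0,0,0],[0,0,0]],
    [[0,0,0],[0,0,0]],
    [[0,0,0],[0,0,0]],
  ],
)

```text
time: 17.87
tcp_pos: [0.6378, -0.142, 0.2406]
tool_rot: [-1.571, 0.001, -1.673]
wrist_force: [-0.3, 0.7, -0.5]
finger_gap: 0.43
```

Run:
```python
from h import *
np.set_printoptions(precision=4,suppress=True)
print(manip.sense()['qpos'].round(2))
go([.6419,-.1528,.156],down(-95.8),1)
def ax(a): a=np.radians(a); return np.array([[np.cos(a),np.sin(a)],[-np.sin(a),np.cos(a)]])
for n in('top','scene'):
    c=cam(n);P=ptsc(c);z=P[...,2];hsv=cv2.cvtColor(c['image'],cv2.COLOR_RGB2HSV);np.savez(n+'5.npz',**c)
    q=(P[...,:2]-[.653,-.0433])@ax(-5.8).T
    m=(c['range_z']>0)&(abs(q[...,0])<.1)&(abs(q[...,1]+.11)<.1)&(hsv[...,0]>100)&(hsv[...,0]<130)&(hsv[...,1]>120)&(z>.15)
    if m.sum(): print(n,'bottle',m.sum(),np.percentile(q[m],[3,97],axis=0),np.percentile(z[m],[2,98]))
    m=(c['range_z']>0)&(abs(q[...,0])<.06)&(abs(z-.12)<.006)&(abs(q[...,1])<.16)
    print('ledge x',np.percentile(q[...,0][m],[1,99]),m.sum())
```

```text
[-0.53  0.48  0.97  1.49 -0.39  1.38  0.35]
turn [ 0.01 -0.04 -0.03] then shift [0.0103 0.0846 0.0052] | /1 [0.0103 0.0846 0.0052]
ledge x [-0.0354  0.0261] 1372
scene bottle 78 [[-0.0172 -0.0983]
 [ 0.0108 -0.0815]] [0.2102 0.2731]
ledge x [-0.0307  0.0311] 1648
```

arm_command(
  commands=[
    [[0.005,0,0.003],[0,0,0]],
    [[0.005,0.01,0.002],[0,0,0]],
    [[0,0.02,0],[0,0,0]],
    [[0,0.025,0],[0,0,0]],
    [[0,0.015,0],[0,0,0]],
    [[0,0.008,0],[0,0,0]],
    [[0,0.004,0],[0,0,0]],
    [[0,0.002,0],[0,0,0]],
    [[0,0,0],[0,0,0]],
    [[0,0,0],[0,0,0]],
  ],
)

```text
time: 18.8
tcp_pos: [0.6423, -0.1535, 0.1572]
tool_rot: [-1.569, -0.0, -1.673]
wrist_force: [-0.1, -1.0, -1.5]
finger_gap: 0.435
```

arm_command(
  commands=[
    [[0,0.0015,0],[0,0,0]],
    [[0,0.0015,0],[0,0,0]],
    [[0,0,0],[0,0,0]],
    [[0,0,0],[0,0,0]],
  ],
)

```text
time: 19.13
tcp_pos: [0.6422, -0.1533, 0.1538]
tool_rot: [-1.57, -0.0, -1.673]
wrist_force: [0.1, -0.6, 1.3]
finger_gap: 0.436
```

arm_command(
  commands=[
    [[0,0,0],[0,0,0]],
    [[0,0,0],[0,0,0]],
    [[0,0,0],[0,0,0]],
    [[0,0,0],[0,0,0]],
    [[0,-0.005,0],[0,0,0]],
    [[0,-0.015,0],[0,0,0]],
    [[0,-0.025,0],[0,0,0]],
    [[0,-0.03,0],[0,0,0]],
    [[0,-0.025,0],[0,0,0]],
    [[0,-0.01,0],[0,0,0]],
    [[-0.02,0,-0.01],[0,0,0]],
    [[-0.033,0,-0.015],[0,0,0]],
    [[-0.033,0,-0.015],[0,0,0]],
    [[-0.033,0,-0.015],[0,0,0]],
    [[-0.033,0,-0.015],[0,0,0]],
  ],
  hand=0.062,
)

```text
time: 20.38
tcp_pos: [0.5869, 0.0065, 0.263]
tool_rot: [-1.571, -0.0, -1.673]
wrist_force: [0.0, 0.6, 0.3]
finger_gap: 0.725
```

```bash
cat >> h.py <<'E'
def ax(a): a=np.radians(a); return np.array([[np.cos(a),np.sin(a)],[-np.sin(a),np.cos(a)]])
def shelf():
    """blue bottles on the rack: rack x,y of body and cap from each view"""
    for n in('top','scene'):
        c=cam(n);P=ptsc(c);z=P[...,2];hsv=cv2.cvtColor(c['image'],cv2.COLOR_RGB2HSV)
        q=(P[...,:2]-[.653,-.0433])@ax(-5.8).T
        ok=(c['range_z']>0)&(abs(q[...,0])<.06)&(abs(q[...,1])<.18)
        m=ok&(hsv[...,0]>100)&(hsv[...,0]<130)&(hsv[...,1]>120)&(z>.13)
        for nm,m in(('blue',m),('cap',ok&(z>.193)&(z<.21)&(hsv[...,2]<80))):
            k,l,st,ce=cv2.connectedComponentsWithStats(m.astype(np.uint8))
            for i in range(1,k):
                if st[i,4]>15: print(n,nm,st[i,4],np.percentile(q[l==i],[2,98],axis=0).mean(0).round(4),'z',np.percentile(z[l==i],[2,98]).round(3))
E
python3 - <<'E'
from h import *
shelf()
go([.5361,.3148,.16],down(-95.8),8)
E
```

```text
top blue 87 [-0.0028 -0.1129] z [0.173 0.202]
top cap 56 [-0.002  -0.1129] z [0.196 0.206]
scene cap 38 [ 0.0023 -0.1101] z [0.194 0.207]
turn [ 0.12  0.51 -0.17] then shift [-0.2949  0.1026 -0.0808] | /8 [-0.0369  0.0128 -0.0101]
```

arm_command(
  commands=[
    [[-0.035,0,-0.01],[0,0,0]],
    [[-0.037,0,-0.01],[0,0,0]],
    [[-0.037,0,-0.01],[0,0,0]],
    [[-0.037,0,-0.01],[0,0,0]],
    [[-0.037,0.005,-0.01],[0,0,0]],
    [[-0.037,0.01,-0.01],[0,0,0]],
    [[-0.037,0.02,-0.01],[0,0,0]],
    [[-0.025,0.03,-0.006],[0,0,0]],
    [[-0.007,0.025,-0.002],[0,0,0]],
    [[0,0.01,0],[0,0,0]],
    [[0,0,0],[0,0,0]],
    [[0,0,0],[0,0,0]],
    [[0,0,0],[0,0,0]],
  ],
)

```text
time: 21.57
tcp_pos: [0.5415, 0.2976, 0.166]
tool_rot: [-1.569, 0.001, -1.676]
wrist_force: [0.8, 0.1, 0.4]
finger_gap: 0.724
```

```bash
cat >> h.py <<'E'
def caps(p):
    """caps near world p in the crate, mean over views, and go-numbers to the nearest"""
    L=[]
    for n in('top','scene'):
        c=cam(n);P=ptsc(c);z=P[...,2];hsv=cv2.cvtColor(c['image'],cv2.COLOR_RGB2HSV)
        m=(c['range_z']>0)&(np.hypot(P[...,0]-p[0],P[...,1]-p[1])<.03)&(z>.08)&(z<.096)&(hsv[...,2]<80)
        if m.sum()>15: L.append((P[m].min(0)+P[m].max(0))[:2]/2); print(n,m.sum(),L[-1].round(4))
    print('mean',np.mean(L,0).round(4)); return np.mean(L,0)
E
python3 - <<'E'
from h import *
caps([.5361,.3148])
go([.5361,.3155,.042],down(-95.8),1)
E
```

```text
top 42 [0.5326 0.3134]
scene 48 [0.538  0.3171]
mean [0.5353 0.3153]
turn [-0.1  -0.18 -0.11] then shift [-0.0166  0.1239 -0.0069] | /1 [-0.0166  0.1239 -0.0069]
```

arm_command(
  commands=[
    [[-0.01,0,-0.004],[0,0,0]],
    [[-0.0065,0.015,-0.003],[0,0,0]],
    [[0,0.025,0],[0,0,0]],
    [[0,0.03,0],[0,0,0]],
    [[0,0.025,0],[0,0,0]],
    [[0,0.018,0],[0,0,0]],
    [[0,0.009,0],[0,0,0]],
    [[0,0.002,0],[0,0,0]],
    [[0,0,0],[0,0,0]],
    [[0,0,0],[0,0,0]],
  ],
)

```text
time: 22.5
tcp_pos: [0.5355, 0.317, 0.0414]
tool_rot: [-1.569, 0.001, -1.673]
wrist_force: [0.4, 0.3, -1.1]
finger_gap: 0.726
```

arm_command(
  commands=[
    [[0,0,0],[0,0,0]],
    [[0,0,0],[0,0,0]],
    [[0,0,0],[0,0,0]],
    [[0,0,0],[0,0,0]],
    [[0,0,0],[0,0,0]],
  ],
  hand=0.0,
)

```text
time: 22.92
tcp_pos: [0.5352, 0.3169, 0.0414]
tool_rot: [-1.57, 0.002, -1.673]
wrist_force: [-1.3, -0.8, 6.6]
finger_gap: 0.437
```

Run:
```python
from h import *
s=manip.sense();go([.6493,-.0801,.245],down(-95.8),12,(s['tcp_pos']+[0,0,.205],s['tool_rot']))
```

```text
turn [-0.05 -0.06 -0.09] then shift [0.3834 0.0014 0.1536] | /12 [0.032  0.0001 0.0128]
```

arm_command(
  commands=[
    [[0,-0.008,0],[0,0,0]],
    [[0,-0.015,0],[0,0,0]],
    [[0,-0.025,0],[0,0,0]],
    [[0,-0.032,0],[0,0,0]],
    [[0,-0.035,0],[0,0,0]],
    [[0.005,-0.035,0.003],[0,0,0]],
    [[0.015,-0.03,0.006],[0,0,0]],
    [[0.025,-0.02,0.01],[0,0,0]],
    [[0.034,-0.004,0.014],[0,0,0]],
    [[0.034,0,0.014],[0,0,0]],
    [[0.034,0,0.014],[0,0,0]],
    [[0.034,0,0.014],[0,0,0]],
    [[0.034,0,0.014],[0,0,0]],
    [[0.034,0,0.014],[0,0,0]],
    [[0.034,0,0.014],[0,0,0]],
    [[0.034,0,0.014],[0,0,0]],
    [[0.034,0,0.012],[0,0,0]],
    [[0.02,0,0.008],[0,0,0]],
    [[0.01,0,0.003],[0,0,0]],
    [[0.002,0,0],[0,0,0]],
  ],
)

```text
time: 24.58
tcp_pos: [0.6485, -0.0835, 0.2453]
tool_rot: [-1.57, -0.001, -1.677]
wrist_force: [-0.1, 0.1, 0.1]
finger_gap: 0.433
```

arm_command(
  commands=[
    [[0,0,0],[0,0,0]],
    [[0,0,0],[0,0,0]],
    [[0,0,0],[0,0,0]],
  ],
)

```text
time: 24.83
tcp_pos: [0.6488, -0.0779, 0.2442]
tool_rot: [-1.571, 0.001, -1.67]
wrist_force: [-0.3, -0.1, -0.3]
finger_gap: 0.437
```

Run:
```python
from h import *
go([.6493,-.0801,.1565],down(-95.8),1)
```

```text
turn [ 0.01  0.1  -0.06] then shift [0.0021 0.0877 0.0007] | /1 [0.0021 0.0877 0.0007]
```

arm_command(
  commands=[
    [[0.002,0.01,0.0007],[0,0,0]],
    [[0,0.02,0],[0,0,0]],
    [[0,0.025,0],[0,0,0]],
    [[0,0.018,0],[0,0,0]],
    [[0,0.009,0],[0,0,0]],
    [[0,0.004,0],[0,0,0]],
    [[0,0.002,0],[0,0,0]],
    [[0,0.0013,0],[0,0,0]],
    [[0,0.0013,0],[0,0,0]],
    [[0,0,0],[0,0,0]],
    [[0,0,0],[0,0,0]],
  ],
)

```text
time: 25.75
tcp_pos: [0.6495, -0.0825, 0.1541]
tool_rot: [-1.57, 0.0, -1.673]
wrist_force: [0.4, -0.9, -1.6]
finger_gap: 0.434
```

arm_command(
  commands=[
    [[0,0,0],[0,0,0]],
    [[0,0,0],[0,0,0]],
    [[0,0,0],[0,0,0]],
    [[0,0,0],[0,0,0]],
    [[0,-0.005,0],[0,0,0]],
    [[0,-0.015,0],[0,0,0]],
    [[0,-0.025,0],[0,0,0]],
    [[0,-0.03,0],[0,0,0]],
    [[0,-0.025,0],[0,0,0]],
    [[0,-0.01,0],[0,0,0]],
    [[-0.02,0,-0.01],[0,0,0]],
    [[-0.035,0,-0.02],[0,0,0]],
    [[-0.035,0,-0.02],[0,0,0]],
    [[-0.035,0,-0.02],[0,0,0]],
    [[-0.035,0,-0.02],[0,0,0]],
    [[-0.035,0,-0.02],[0,0,0]],
    [[-0.035,0,-0.02],[0,0,0]],
    [[-0.035,0,-0.02],[0,0,0]],
  ],
  hand=0.062,
)

```text
time: 27.25
tcp_pos: [0.5258, 0.1981, 0.2635]
tool_rot: [-1.571, 0.001, -1.673]
wrist_force: [0.6, 0.7, -0.2]
finger_gap: 0.725
```

arm_command(
  commands=[
    [[-0.035,0,-0.02],[0,0,0]],
    [[-0.035,0,-0.02],[0,0,0]],
    [[-0.035,0.005,-0.02],[0,0,0]],
    [[-0.03,0.02,-0.02],[0,0,0]],
    [[-0.02,0.03,-0.015],[0,0,0]],
    [[-0.007,0.03,-0.007],[0,0,0]],
    [[0,0.015,0],[0,0,0]],
    [[0,0,0],[0,0,0]],
    [[0,0,0],[0,0,0]],
    [[0,0,0],[0,0,0]],
  ],
)

```text
time: 28.08
tcp_pos: [0.4433, 0.3678, 0.1648]
tool_rot: [-1.57, 0.001, -1.674]
wrist_force: [0.8, 0.2, 0.9]
finger_gap: 0.726
```

Run:
```python
from h import *
shelf()
p=caps([.4359,.3868])
go([p[0],p[1]+.001,.042],down(-95.8),1)
```

```text
top blue 93 [-0.0028 -0.0405] z [0.172 0.201]
top blue 91 [-0.0025 -0.1118] z [0.17 0.2 ]
top cap 54 [-0.0019 -0.0408] z [0.197 0.206]
top cap 57 [-0.002  -0.1137] z [0.197 0.204]
scene blue 74 [ 0.0029 -0.1027] z [0.165 0.186]
scene blue 71 [ 0.0022 -0.0299] z [0.164 0.186]
scene cap 39 [ 0.0023 -0.1109] z [0.195 0.205]
scene cap 36 [ 0.0038 -0.0351] z [0.195 0.207]
top 42 [0.4327 0.385 ]
scene 50 [0.4381 0.3898]
mean [0.4354 0.3874]
turn [-0.05 -0.11 -0.1 ] then shift [-0.0194  0.1227 -0.0096] | /1 [-0.0194  0.1227 -0.0096]
```

arm_command(
  commands=[
    [[-0.01,0,-0.005],[0,0,0]],
    [[-0.0095,0.015,-0.0045],[0,0,0]],
    [[0,0.025,0],[0,0,0]],
    [[0,0.03,0],[0,0,0]],
    [[0,0.025,0],[0,0,0]],
    [[0,0.016,0],[0,0,0]],
    [[0,0.008,0],[0,0,0]],
    [[0,0.002,0],[0,0,0]],
    [[0,0,0],[0,0,0]],
    [[0,0,0],[0,0,0]],
  ],
)

```text
time: 29.12
tcp_pos: [0.4353, 0.3892, 0.0436]
tool_rot: [-1.57, 0.001, -1.673]
wrist_force: [-0.0, 0.7, 1.3]
finger_gap: 0.728
```

arm_command(
  commands=[
    [[0,0,0],[0,0,0]],
    [[0,0,0],[0,0,0]],
    [[0,0,0],[0,0,0]],
    [[0,0,0],[0,0,0]],
    [[0,0,0],[0,0,0]],
  ],
  hand=0.0,
)

```text
time: 29.53
tcp_pos: [0.4351, 0.3892, 0.0437]
tool_rot: [-1.57, 0.002, -1.673]
wrist_force: [-2.1, -0.4, 7.2]
finger_gap: 0.433
```

Run:
```python
from h import *
s=manip.sense();go([.6567,-.0065,.245],down(-95.8),12,(s['tcp_pos']+[0,0,.205],s['tool_rot']))
```

```text
turn [-0.03 -0.06 -0.1 ] then shift [0.3712 0.0037 0.2605] | /12 [0.0309 0.0003 0.0217]
```

arm_command(
  commands=[
    [[0,-0.008,0],[0,0,0]],
    [[0,-0.015,0],[0,0,0]],
    [[0,-0.025,0],[0,0,0]],
    [[0,-0.032,0],[0,0,0]],
    [[0,-0.035,0],[0,0,0]],
    [[0.005,-0.035,0.003],[0,0,0]],
    [[0.015,-0.03,0.01],[0,0,0]],
    [[0.025,-0.02,0.018],[0,0,0]],
    [[0.034,-0.004,0.024],[0,0,0]],
    [[0.034,0,0.024],[0,0,0]],
    [[0.034,0,0.024],[0,0,0]],
    [[0.034,0,0.024],[0,0,0]],
    [[0.034,0,0.024],[0,0,0]],
    [[0.034,0,0.024],[0,0,0]],
    [[0.034,0,0.024],[0,0,0]],
    [[0.034,0,0.024],[0,0,0]],
    [[0.03,0,0.02],[0,0,0]],
    [[0.018,0,0.013],[0,0,0]],
    [[0.006,0,0.004],[0,0,0]],
    [[0,0,0],[0,0,0]],
  ],
)

```text
time: 31.2
tcp_pos: [0.6555, -0.01, 0.2469]
tool_rot: [-1.57, -0.001, -1.677]
wrist_force: [0.0, -0.3, -1.1]
finger_gap: 0.436
```

arm_command(
  commands=[
    [[0,0,0],[0,0,0]],
    [[0,0,0],[0,0,0]],
    [[0,0,0],[0,0,0]],
  ],
)

```text
time: 31.45
tcp_pos: [0.6551, -0.0047, 0.2466]
tool_rot: [-1.571, 0.001, -1.67]
wrist_force: [-0.4, 0.3, -1.3]
finger_gap: 0.436
```

Run:
```python
from h import *
go([.6567,-.0065,.1587],down(-95.8),1)
```

```text
turn [ 0.01  0.09 -0.06] then shift [0.0016 0.0879 0.0018] | /1 [0.0016 0.0879 0.0018]
```

arm_command(
  commands=[
    [[0.001,0.01,0.0018],[0,0,0]],
    [[0,0.02,0],[0,0,0]],
    [[0,0.025,0],[0,0,0]],
    [[0,0.018,0],[0,0,0]],
    [[0,0.009,0],[0,0,0]],
    [[0,0.004,0],[0,0,0]],
    [[0,0.002,0],[0,0,0]],
    [[0,0.0013,0],[0,0,0]],
    [[0,0.0013,0],[0,0,0]],
    [[0,0,0],[0,0,0]],
    [[0,0,0],[0,0,0]],
  ],
)

```text
time: 32.37
tcp_pos: [0.6574, -0.0083, 0.1565]
tool_rot: [-1.57, 0.0, -1.673]
wrist_force: [0.6, -0.4, -1.5]
finger_gap: 0.434
```

arm_command(
  commands=[
    [[0,0,0],[0,0,0]],
    [[0,0,0],[0,0,0]],
    [[0,0,0],[0,0,0]],
    [[0,0,0],[0,0,0]],
    [[0,-0.005,0],[0,0,0]],
    [[0,-0.015,0],[0,0,0]],
    [[0,-0.025,0],[0,0,0]],
    [[0,-0.03,0],[0,0,0]],
    [[0,-0.025,0],[0,0,0]],
    [[0,-0.01,0],[0,0,0]],
    [[-0.02,0,-0.01],[0,0,0]],
    [[-0.035,0,-0.015],[0,0,0]],
    [[-0.035,0,-0.016],[0,0,0]],
    [[-0.035,0,-0.016],[0,0,0]],
    [[-0.035,0,-0.016],[0,0,0]],
    [[-0.035,0,-0.016],[0,0,0]],
    [[-0.035,0,-0.016],[0,0,0]],
    [[-0.035,0,-0.016],[0,0,0]],
  ],
  hand=0.062,
)

```text
time: 33.87
tcp_pos: [0.5627, 0.2695, 0.2659]
tool_rot: [-1.571, 0.0, -1.673]
wrist_force: [0.9, 0.3, -0.1]
finger_gap: 0.731
```

arm_command(
  commands=[
    [[-0.035,0,-0.016],[0,0,0]],
    [[-0.035,0.005,-0.016],[0,0,0]],
    [[-0.03,0.02,-0.01],[0,0,0]],
    [[-0.02,0.03,-0.007],[0,0,0]],
    [[-0.006,0.03,-0.003],[0,0,0]],
    [[0,0.015,0],[0,0,0]],
    [[0,0,0],[0,0,0]],
    [[0,0,0],[0,0,0]],
    [[0,0,0],[0,0,0]],
  ],
)

```text
time: 34.62
tcp_pos: [0.5259, 0.398, 0.1674]
tool_rot: [-1.569, 0.001, -1.674]
wrist_force: [0.3, 0.7, -0.0]
finger_gap: 0.726
```

Run:
```python
from h import *
shelf()
p=caps([.5238,.3986])
go([p[0],p[1]+.001,.042],down(-95.8),1)
```

```text
top blue 89 [-0.0039  0.0333] z [0.171 0.199]
top blue 98 [-0.0029 -0.0404] z [0.171 0.2  ]
top blue 93 [-0.0025 -0.1119] z [0.17 0.2 ]
top cap 56 [-0.0017  0.034 ] z [0.194 0.207]
top cap 54 [-0.0018 -0.0409] z [0.196 0.206]
top cap 57 [-0.0017 -0.1138] z [0.195 0.206]
scene blue 74 [ 0.0034 -0.1016] z [0.164 0.186]
scene blue 58 [ 0.0021 -0.0315] z [0.165 0.187]
scene cap 40 [ 0.002  -0.1106] z [0.193 0.204]
scene cap 38 [ 0.0031 -0.0382] z [0.194 0.206]
scene cap 40 [0.0037 0.0372] z [0.194 0.206]
top 46 [0.5207 0.3966]
scene 50 [0.5259 0.402 ]
mean [0.5233 0.3993]
turn [-0.07 -0.1  -0.1 ] then shift [-0.0017  0.1253 -0.0026] | /1 [-0.0017  0.1253 -0.0026]
```

arm_command(
  commands=[
    [[-0.0017,0.015,-0.0026],[0,0,0]],
    [[0,0.025,0],[0,0,0]],
    [[0,0.03,0],[0,0,0]],
    [[0,0.027,0],[0,0,0]],
    [[0,0.018,0],[0,0,0]],
    [[0,0.008,0],[0,0,0]],
    [[0,0.002,0],[0,0,0]],
    [[0,0,0],[0,0,0]],
    [[0,0,0],[0,0,0]],
  ],
)

```text
time: 35.57
tcp_pos: [0.5234, 0.4008, 0.0424]
tool_rot: [-1.569, 0.002, -1.673]
wrist_force: [1.0, 0.3, 0.1]
finger_gap: 0.728
```

arm_command(
  commands=[
    [[0,0,0],[0,0,0]],
    [[0,0,0],[0,0,0]],
    [[0,0,0],[0,0,0]],
    [[0,0,0],[0,0,0]],
    [[0,0,0],[0,0,0]],
  ],
  hand=0.0,
)

```text
time: 35.98
tcp_pos: [0.5231, 0.4009, 0.0422]
tool_rot: [-1.57, 0.002, -1.673]
wrist_force: [-1.7, -0.6, 7.0]
finger_gap: 0.434
```

Run:
```python
from h import *
s=manip.sense();go([.6641,.0662,.245],down(-95.8),12,(s['tcp_pos']+[0,0,.205],s['tool_rot']))
```

```text
turn [-0.05 -0.06 -0.09] then shift [0.3187 0.0022 0.1741] | /12 [0.0266 0.0002 0.0145]
```

arm_command(
  commands=[
    [[0,-0.008,0],[0,0,0]],
    [[0,-0.015,0],[0,0,0]],
    [[0,-0.025,0],[0,0,0]],
    [[0,-0.032,0],[0,0,0]],
    [[0,-0.035,0],[0,0,0]],
    [[0.005,-0.035,0.003],[0,0,0]],
    [[0.015,-0.03,0.008],[0,0,0]],
    [[0.025,-0.02,0.014],[0,0,0]],
    [[0.034,-0.004,0.019],[0,0,0]],
    [[0.034,0,0.019],[0,0,0]],
    [[0.034,0,0.019],[0,0,0]],
    [[0.034,0,0.019],[0,0,0]],
    [[0.034,0,0.019],[0,0,0]],
    [[0.034,0,0.019],[0,0,0]],
    [[0.034,0,0.018],[0,0,0]],
    [[0.022,0,0.012],[0,0,0]],
    [[0.01,0,0.004],[0,0,0]],
    [[0.003,0,0.001],[0,0,0]],
    [[0,0,0],[0,0,0]],
    [[0,0,0],[0,0,0]],
  ],
)

```text
time: 37.65
tcp_pos: [0.6628, 0.0683, 0.2451]
tool_rot: [-1.571, 0.001, -1.671]
wrist_force: [0.1, -0.0, -0.8]
finger_gap: 0.428
```

arm_command(
  commands=[
    [[0,0,0],[0,0,0]],
    [[0,0,0],[0,0,0]],
  ],
)

```text
time: 37.82
tcp_pos: [0.6628, 0.0685, 0.2448]
tool_rot: [-1.571, 0.001, -1.67]
wrist_force: [-0.0, -0.2, -0.5]
finger_gap: 0.433
```

Run:
```python
from h import *
go([.6641,.0662,.157],down(-95.8),1)
```

```text
turn [ 0.02  0.1  -0.03] then shift [0.0022 0.0878 0.0015] | /1 [0.0022 0.0878 0.0015]
```

arm_command(
  commands=[
    [[0.002,0.01,0.0015],[0,0,0]],
    [[0,0.02,0],[0,0,0]],
    [[0,0.025,0],[0,0,0]],
    [[0,0.018,0],[0,0,0]],
    [[0,0.009,0],[0,0,0]],
    [[0,0.004,0],[0,0,0]],
    [[0,0.002,0],[0,0,0]],
    [[0,0.0013,0],[0,0,0]],
    [[0,0.0013,0],[0,0,0]],
    [[0,0,0],[0,0,0]],
    [[0,0,0],[0,0,0]],
  ],
)

```text
time: 38.73
tcp_pos: [0.6647, 0.0641, 0.1549]
tool_rot: [-1.57, 0.0, -1.673]
wrist_force: [-0.9, -0.4, -1.5]
finger_gap: 0.434
```

arm_command(
  commands=[
    [[0,0,0],[0,0,0]],
    [[0,0,0],[0,0,0]],
    [[0,0,0],[0,0,0]],
    [[0,0,0],[0,0,0]],
    [[0,-0.005,0],[0,0,0]],
    [[0,-0.015,0],[0,0,0]],
    [[0,-0.025,0],[0,0,0]],
    [[0,-0.03,0],[0,0,0]],
    [[0,-0.025,0],[0,0,0]],
    [[0,-0.01,0],[0,0,0]],
    [[-0.008,0,-0.02],[0,0,0]],
    [[-0.01,0,-0.03],[0,0,0]],
    [[-0.01,0,-0.03],[0,0,0]],
    [[-0.01,0,-0.03],[0,0,0]],
    [[-0.01,0,-0.03],[0,0,0]],
    [[-0.01,0,-0.03],[0,0,0]],
    [[-0.007,0,-0.02],[0,0,0]],
    [[0,0,0],[0,0,0]],
    [[0,0,0],[0,0,0]],
  ],
  hand=0.062,
)

```text
time: 40.32
tcp_pos: [0.4812, 0.1492, 0.2644]
tool_rot: [-1.571, 0.003, -1.67]
wrist_force: [0.8, -0.5, 0.1]
finger_gap: 0.726
```

```bash
cat >> h.py <<'E'
def tins(lo=.018,hi=.03,xr=(.38,.54)):
    for n in('top','scene'):
        c=cam(n);np.savez(n+'_last.npz',**c);P=ptsc(c);z=P[...,2];hsv=cv2.cvtColor(c['image'],cv2.COLOR_RGB2HSV)
        m=(c['range_z']>0)&(P[...,0]>xr[0])&(P[...,0]<xr[1])&(abs(P[...,1]+.05)<.2)&(z>lo)&(z<hi)&(hsv[...,1]<60)&(hsv[...,2]>110)
        k,l,st,ce=cv2.connectedComponentsWithStats(m.astype(np.uint8))
        for i in range(1,k):
            if st[i,4]>40: w=P[l==i]; print(n,st[i],((w.min(0)+w.max(0))/2).round(4))
E
python3 - <<'E'
from h import *
shelf();tins();print(manip.sense()['tcp_pos'])
a,b=load('top_last.npz'),load('scene_last.npz')
A=cv2.resize(a['image'][110:260,200:350],None,fx=2.66,fy=2.66,interpolation=2);B=cv2.resize(b['image'][110:260,200:350],None,fx=2.66,fy=2.66,interpolation=2)
cv2.imwrite('pics/s6.png',np.hstack([A,B])[:,:,::-1])
E
```

```text
top blue 87 [-0.0035  0.1046] z [0.172 0.201]
top blue 94 [-0.0039  0.0335] z [0.174 0.202]
top blue 96 [-0.0031 -0.0405] z [0.172 0.202]
top blue 93 [-0.0029 -0.1119] z [0.172 0.201]
top cap 53 [-0.0019  0.106 ] z [0.196 0.205]
top cap 54 [-0.0019  0.0339] z [0.195 0.206]
top cap 54 [-0.0017 -0.0407] z [0.197 0.206]
top cap 56 [-0.0017 -0.1136] z [0.197 0.206]
scene blue 73 [ 0.0031 -0.1017] z [0.163 0.185]
scene blue 72 [ 0.0022 -0.0298] z [0.163 0.186]
scene blue 70 [0.0022 0.0446] z [0.164 0.184]
scene blue 72 [0.0032 0.1183] z [0.165 0.186]
scene cap 42 [ 0.0022 -0.1109] z [0.194 0.206]
scene cap 35 [ 0.0034 -0.0377] z [0.195 0.204]
scene cap 39 [0.0031 0.0381] z [0.194 0.207]
scene cap 42 [0.0034 0.1099] z [0.196 0.206]
top [256 215  18  17 232] [0.4436 0.0442 0.0245]
top [330 216  18  17 236] [ 0.4355 -0.1754  0.0241]
scene [271 174  15  12 134] [ 0.4406 -0.1732  0.0239]
scene [305 218  16  14 164] [0.4467 0.047  0.024 ]
[0.48284033 0.14732322 0.26424513]
```

View pics/s6.png

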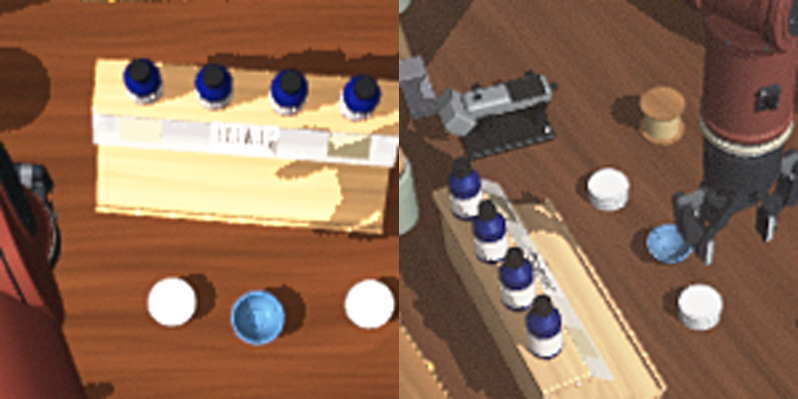

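Both halves show all four bottles upright on the ledge (left (140,80), (213,85), (290,90), (362,97)). The scanner is in its cradle, and tins and dish are untouched. Next, tin 1.

arm_command(
  commands=[
    [[0,0,0],[0,-6.92,0]],
    [[0,0,0],[0,-6.92,0]],
    [[0,0,0],[0,-6.92,0]],
    [[0,0,0],[0,-6.92,0]],
    [[0,0,0],[0,-6.92,0]],
    [[0,0,0],[0,-6.92,0]],
    [[0,0,0],[0,-6.92,0]],
    [[0,0,0],[0,-6.92,0]],
    [[0,0,0],[0,-6.92,0]],
    [[0,0,0],[0,-6.92,0]],
    [[0,0,0],[0,-6.92,0]],
    [[0,0,0],[0,-6.92,0]],
    [[0,0,0],[0,-6.92,0]],
    [[-0.007,0.02,-0.02],[0,0,0]],
    [[-0.007,0.03,-0.03],[0,0,0]],
    [[-0.007,0.03,-0.03],[0,0,0]],
    [[-0.006,0.03,-0.02],[0,0,0]],
    [[0,0.03,-0.005],[0,0,0]],
    [[0,0.005,0],[0,0,0]],
    [[0,0,0],[0,0,0]],
  ],
  hand=0.07,
)

```text
time: 42.18
tcp_pos: [0.4445, 0.0471, 0.1203]
tool_rot: [-1.575, 0.002, -0.106]
wrist_force: [-0.5, -0.9, 0.7]
finger_gap: 0.822
```

arm_command(
  commands=[
    [[0,0,0],[0,0,0]],
    [[0,0,0],[0,0,0]],
    [[0,0,0],[0,0,0]],
  ],
)

```text
time: 42.43
tcp_pos: [0.4463, 0.0491, 0.1225]
tool_rot: [-1.57, -0.002, -0.102]
wrist_force: [-0.4, 0.8, 0.8]
finger_gap: 0.82
```

Run:
```python
from h import *
np.set_printoptions(precision=4,suppress=True)
print(manip.sense()['qpos'].round(2))
go([.445,.0456,.0115],down(-5.8),1)
tins()
s=manip.sense();t=s['tcp_pos'];Rt=R.from_euler('xyz',s['tool_rot']).as_matrix()
c=load('scene_last.npz');q=(ptsc(c)-t)@Rt
f=q[(c['range_z']>0)&(np.abs(q)<[.03,.04,.06]).all(-1)&(q[...,1]<0)&(q[...,1]>-.03)]
print('fingers',len(f),'x',f[:,0].min(),f[:,0].max(),'z',np.percentile(f[:,2],[1,10,50,90,99]))
```

```text
[-1.33 -0.02  1.14  2.12  0.02  1.03  1.27]
turn [-0.03 -0.05  0.11] then shift [-0.0009  0.111  -0.0036] | /1 [-0.0009  0.111  -0.0036]
top [330 216  18  17 235] [ 0.4355 -0.1754  0.0243]
scene [271 174  15  13 140] [ 0.4409 -0.1721  0.0239]
scene [305 218  16  14 158] [0.4462 0.0473 0.024 ]
fingers 69 x -0.007474494787568751 0.01537894408221754 z [-0.0382 -0.0367 -0.0331  0.0481  0.0509]
```

arm_command(
  commands=[
    [[-0.001,0.015,-0.0035],[0,0,0]],
    [[0,0.025,0],[0,0,0]],
    [[0,0.03,0],[0,0,0]],
    [[0,0.02,0],[0,0,0]],
    [[0,0.012,0],[0,0,0]],
    [[0,0.006,0],[0,0,0]],
    [[0,0.003,0],[0,0,0]],
    [[0,0,0],[0,0,0]],
    [[0,0,0],[0,0,0]],
    [[0,0,0],[0,0,0]],
  ],
)

```text
time: 43.37
tcp_pos: [0.4443, 0.0454, 0.011]
tool_rot: [-1.569, -0.001, -0.103]
wrist_force: [-0.4, -0.1, 0.4]
finger_gap: 0.819
```

arm_command(
  commands=[
    [[0,0,0],[0,0,0]],
    [[0,0,0],[0,0,0]],
    [[0,0,0],[0,0,0]],
    [[0,0,0],[0,0,0]],
    [[0,0,0],[0,0,0]],
  ],
  hand=0.0,
)

```text
time: 43.78
tcp_pos: [0.4441, 0.0454, 0.0109]
tool_rot: [-1.569, -0.0, -0.103]
wrist_force: [-2.8, 0.1, 11.8]
finger_gap: 0.595
```

arm_command(
  commands=[
    [[0,-0.008,0],[0,0,0]],
    [[0,-0.015,0],[0,0,0]],
    [[0,-0.025,0],[0,0,0]],
    [[0,-0.03,0],[0,0,0]],
    [[0,-0.035,0],[0,0,0]],
    [[0,-0.03,0],[0,0,0]],
    [[0,-0.02,0],[0,0,0]],
    [[0,-0.005,0],[0,0,0]],
    [[0,0,0],[0,0,-6.25]],
    [[0,0,0],[0,0,-6.25]],
    [[0,0,0],[0,0,-6.25]],
    [[0,0,0],[0,0,-6.25]],
    [[0,0,0],[0,0,0]],
    [[0,0,0],[0,0,0]],
    [[0,0,0],[0,0,0]],
  ],
)

```text
time: 45.03
tcp_pos: [0.4437, 0.0455, 0.17]
tool_rot: [-1.567, -0.341, -0.105]
wrist_force: [-1.3, 0.5, 0.0]
finger_gap: 0.6
```

```bash
cat >> h.py <<'E'
YAW=-5.8; RK=R.from_euler('z',YAW,degrees=True); LEDGE=np.array([.653,-.0433,.12])
TR=[-np.pi/2,np.radians(-25),np.radians(YAW)]
def tray(x,y,z):
    o=LEDGE+RK.apply([-.114,0,-.096]); c,s=np.cos(np.radians(25)),np.sin(np.radians(25))
    return o+RK.apply([x*c-z*s,y,x*s+z*c])
E
python3 - <<'E'
from h import *
print(manip.sense()['tool_rot'],tray(.03,.06,.013))
go(tray(.029,.06,.093),TR,6)
go(tray(.029,.06,.013),TR,6)
E
```

```text
[-1.56745105 -0.3405422  -0.10544401] [0.56723111 0.02572082 0.04846055]
turn [-0.1  -0.23 -5.49] then shift [ 0.0608  0.0829 -0.0072] | /6 [ 0.0101  0.0138 -0.0012]
turn [-0.1  -0.23 -5.49] then shift [ 0.0608  0.1629 -0.0072] | /6 [ 0.0101  0.0271 -0.0012]
```

arm_command(
  commands=[
    [[0,0,0],[0,0,-2.75]],
    [[0,0,0],[0,0,-2.75]],
    [[0.01,0.013,-0.001],[0,0,0]],
    [[0.011,0.014,-0.001],[0,0,0]],
    [[0.011,0.014,-0.001],[0,0,0]],
    [[0.011,0.014,-0.001],[0,0,0]],
    [[0.01,0.014,-0.001],[0,0,0]],
    [[0.008,0.013,-0.001],[0,0,0]],
    [[0,0,0],[0,0,0]],
    [[0,0,0],[0,0,0]],
    [[0,0,0],[0,0,0]],
  ],
)

```text
time: 45.95
tcp_pos: [0.5324, 0.032, 0.122]
tool_rot: [-1.568, -0.438, -0.103]
wrist_force: [0.0, -0.2, -0.9]
finger_gap: 0.598
```

Run:
```python
from h import *
np.set_printoptions(precision=4,suppress=True)
s=manip.sense();print(s['tool_rot'],s['qpos'].round(2))
go(tray(.029,.06,.013),TR,6)
a,b=cam('top'),cam('scene');np.savez('top7.npz',**a);np.savez('scene7.npz',**b)
A=cv2.resize(a['image'][110:260,200:350],None,fx=2.66,fy=2.66,interpolation=2);B=cv2.resize(b['image'][130:280,220:370],None,fx=2.66,fy=2.66,interpolation=2)
cv2.imwrite('pics/s7.png',np.hstack([A,B])[:,:,::-1])
# lip line in rack frame from each view: highest x profile of tray
for n,c in(('top',load('top0.npz')),('scene',load('scene0.npz'))):
    P=ptsc(c);q=(P-LEDGE)@RK.as_matrix();m=(c['range_z']>0)&(abs(q[...,1])<.13)&(q[...,0]>-.105)&(q[...,0]<-.065)&(q[...,2]>-.1)&(q[...,2]<-.06)
    k=np.polyfit(q[...,0][m],q[...,2][m]+.12,1);print(n,m.sum(),'slope deg',np.degrees(np.arctan(k[0])),'x where z=.024:',(.024-k[1])/k[0])
```

```text
[-1.5678 -0.4382 -0.1027] [-0.74 -0.09  0.5   2.27  0.35  0.56  0.97]
turn [-0.14 -0.07  0.11] then shift [-0.0001  0.0816 -0.0027] | /6 [-0.      0.0136 -0.0005]
top 1248 slope deg 25.419138084160053 x where z=.024: -0.11499734475629761
scene 657 slope deg 26.052981778036713 x where z=.024: -0.11022168986074168
```

View pics/s7.png

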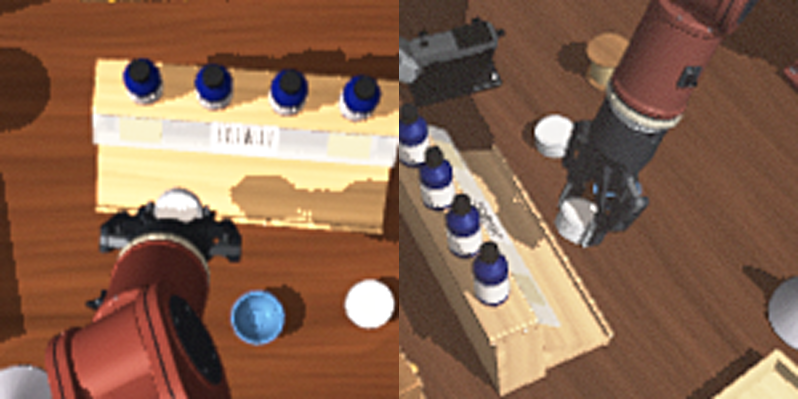

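The tin is held tilted above the tray, left of centre (left half (178,205), right half (575,220)), and nothing is disturbed. I lower it along the tray normal.

arm_command(
  commands=[
    [[0.002,0.01,-0.0027],[0,0,0.1]],
    [[0,0.018,0],[0,0,0]],
    [[0,0.02,0],[0,0,0]],
    [[0,0.015,0],[0,0,0]],
    [[0,0.009,0],[0,0,0]],
    [[0,0.005,0],[0,0,0]],
    [[0,0.003,0],[0,0,0]],
    [[0,0,0],[0,0,0]],
    [[0,0,0],[0,0,0]],
  ],
)

```text
time: 46.8
tcp_pos: [0.5678, 0.0253, 0.0509]
tool_rot: [-1.566, -0.438, -0.104]
wrist_force: [0.3, -0.3, -0.2]
finger_gap: 0.594
```

Run:
```python
from h import *
go(tray(.03,.06,.011),TR,1)
```

```text
turn [-0.17 -0.16  0.09] then shift [-0.0016  0.0039  0.0003] | /1 [-0.0016  0.0039  0.0003]
```

arm_command(
  commands=[
    [[-0.001,0.001,0],[0,0,0]],
    [[0,0.0015,0],[0,0,0]],
    [[0,0.0012,0],[0,0,0]],
    [[0,0,0],[0,0,0]],
    [[0,0,0],[0,0,0]],
  ],
)

```text
time: 47.22
tcp_pos: [0.5685, 0.0254, 0.0468]
tool_rot: [-1.567, -0.438, -0.104]
wrist_force: [-3.8, 0.3, 3.9]
finger_gap: 0.599
```

arm_command(
  commands=[
    [[0,0,0],[0,0,0]],
    [[0,0,0],[0,0,0]],
    [[0,0,0],[0,0,0]],
    [[0,0,0],[0,0,0]],
    [[0,-0.005,0],[0,0,0]],
    [[0,-0.015,0],[0,0,0]],
    [[0,-0.025,0],[0,0,0]],
    [[0,-0.03,0],[0,0,0]],
    [[0,-0.03,0],[0,0,0]],
    [[0,-0.025,0],[0,0,0]],
    [[0,-0.01,0],[0,0,0]],
    [[0,0,0],[0,0,6]],
    [[0,0,0],[0,0,6]],
    [[0,0,0],[0,0,6]],
    [[0,0,0],[0,0,6]],
    [[0,0,0],[0,0,1]],
    [[0,0,0],[0,0,0]],
    [[0,0,0],[0,0,0]],
  ],
  hand=0.07,
)

```text
time: 48.72
tcp_pos: [0.509, 0.0301, 0.1728]
tool_rot: [-1.569, -0.002, -0.104]
wrist_force: [-1.1, 0.4, -0.2]
finger_gap: 0.817
```

```bash
cat >> h.py <<'E'
def traytins():
    for n in('top','scene'):
        c=cam(n);np.savez(n+'_last.npz',**c);P=ptsc(c);hsv=cv2.cvtColor(c['image'],cv2.COLOR_RGB2HSV)
        t0=tray(0,0,0);M=RK.as_matrix()@R.from_euler('y',-25,degrees=True).as_matrix()
        q=(P-t0)@M
        m=(c['range_z']>0)&(q[...,0]>-.02)&(q[...,0]<.085)&(abs(q[...,1])<.16)&(q[...,2]>.018)&(q[...,2]<.034)
        k,l,st,ce=cv2.connectedComponentsWithStats(m.astype(np.uint8))
        for i in range(1,k):
            if st[i,4]>40:
                w=q[l==i];pl=np.linalg.lstsq(np.c_[w[:,:2],np.ones(len(w))],w[:,2],rcond=None)[0]
                print(n,st[i,4],'tray centre',((np.percentile(w,1,axis=0)+np.percentile(w,99,axis=0))/2).round(4),'ext',np.ptp(w,axis=0).round(3),'tilt',pl[:2].round(3))
E
python3 - <<'E'
from h import *
traytins();tins()
go([.438,-.174,.12],down(-5.8),8)
E
```

```text
scene 149 tray centre [0.0348 0.0609 0.0233] ext [0.051 0.051 0.011] tilt [ 0.01  -0.018]
top [330 216  18  17 238] [ 0.4355 -0.1753  0.0241]
scene [271 174  13  13 111] [ 0.4456 -0.1735  0.0237]
turn [-0.28 -0.06  0.12] then shift [-0.0495  0.0536 -0.2109] | /8 [-0.0062  0.0067 -0.0264]
```

arm_command(
  commands=[
    [[-0.005,0,-0.015],[0,0,0]],
    [[-0.007,0,-0.03],[0,0,0]],
    [[-0.007,0,-0.035],[0,0,0]],
    [[-0.007,0.005,-0.035],[0,0,0]],
    [[-0.007,0.01,-0.035],[0,0,0]],
    [[-0.007,0.015,-0.03],[0,0,0]],
    [[-0.006,0.015,-0.02],[0,0,0]],
    [[-0.003,0.008,-0.011],[0,0,0]],
    [[0,0,0],[0,0,0]],
    [[0,0,0],[0,0,0]],
    [[0,0,0],[0,0,0]],
  ],
)

```text
time: 49.83
tcp_pos: [0.4394, -0.1733, 0.12]
tool_rot: [-1.567, -0.002, -0.102]
wrist_force: [0.2, -0.1, 0.1]
finger_gap: 0.815
```

Run:
```python
from h import *
traytins();tins()
go([.438,-.174,.0115],down(-5.8),8)
```

```text
top 242 tray centre [0.0297 0.0576 0.025 ] ext [0.052 0.05  0.011] tilt [ 0.012 -0.007]
scene 148 tray centre [0.0341 0.0621 0.0231] ext [0.05  0.055 0.012] tilt [0.004 0.013]
scene [271 174  15  13 137] [ 0.4414 -0.1722  0.0238]
turn [-0.21  0.02  0.11] then shift [-0.0016  0.1085 -0.001 ] | /8 [-0.0002  0.0136 -0.0001]
```

arm_command(
  commands=[
    [[-0.001,0.015,-0.001],[0,0,0]],
    [[0,0.025,0],[0,0,0]],
    [[0,0.03,0],[0,0,0]],
    [[0,0.02,0],[0,0,0]],
    [[0,0.01,0],[0,0,0]],
    [[0,0.006,0],[0,0,0]],
    [[0,0.002,0],[0,0,0]],
    [[0,0,0],[0,0,0]],
    [[0,0,0],[0,0,0]],
    [[0,0,0],[0,0,0]],
  ],
)

```text
time: 50.87
tcp_pos: [0.439, -0.1745, 0.0125]
tool_rot: [-1.567, -0.003, -0.102]
wrist_force: [0.4, 0.2, 0.1]
finger_gap: 0.818
```

arm_command(
  commands=[
    [[0,0,0],[0,0,0]],
    [[0,0,0],[0,0,0]],
    [[0,0,0],[0,0,0]],
    [[0,0,0],[0,0,0]],
    [[0,0,0],[0,0,0]],
  ],
  hand=0.0,
)

```text
time: 51.28
tcp_pos: [0.4387, -0.1745, 0.0124]
tool_rot: [-1.567, -0.002, -0.102]
wrist_force: [-2.6, 0.6, 9.9]
finger_gap: 0.599
```

arm_command(
  commands=[
    [[0,-0.008,0],[0,0,0]],
    [[0,-0.015,0],[0,0,0]],
    [[0,-0.025,0],[0,0,0]],
    [[0,-0.03,0],[0,0,0]],
    [[0,-0.035,0],[0,0,0]],
    [[0,-0.03,0],[0,0,0]],
    [[0,-0.02,0],[0,0,0]],
    [[0,-0.005,0],[0,0,0]],
    [[0,0,0],[0,0,-5]],
    [[0,0,0],[0,0,-5]],
    [[0,0,0],[0,0,-5]],
    [[0,0,0],[0,0,-5]],
    [[0,0,0],[0,0,-5]],
    [[0,0,0],[0,0,0]],
    [[0,0,0],[0,0,0]],
    [[0,0,0],[0,0,0]],
  ],
)

```text
time: 52.62
tcp_pos: [0.4382, -0.1748, 0.1799]
tool_rot: [-1.565, -0.406, -0.104]
wrist_force: [0.4, -0.3, -0.3]
finger_gap: 0.601
```

Run:
```python
from h import *
print(manip.sense()['qpos'].round(2))
go(tray(.030,-.065,.093),TR,6)
```

```text
[-0.37 -0.37  0.62  2.28  0.21  0.77  1.6 ]
turn [-0.27 -0.17 -1.76] then shift [0.0425 0.0848 0.0876] | /6 [0.0071 0.0141 0.0146]
```

arm_command(
  commands=[
    [[0.007,0.01,0.012],[0,0,0]],
    [[0.008,0.015,0.015],[0,0,0]],
    [[0.008,0.015,0.016],[0,0,0]],
    [[0.008,0.015,0.016],[0,0,0]],
    [[0.007,0.015,0.016],[0,0,0]],
    [[0.004,0.013,0.012],[0,0,0]],
    [[0,0,0],[-0.2,0,-1.7]],
    [[0,0,0],[0,0,0]],
    [[0,0,0],[0,0,0]],
    [[0,0,0],[0,0,0]],
  ],
)

```text
time: 53.45
tcp_pos: [0.5185, -0.0942, 0.1211]
tool_rot: [-1.568, -0.436, -0.102]
wrist_force: [0.9, -0.4, 0.7]
finger_gap: 0.593
```

Run:
```python
from h import *
print(manip.sense()['qpos'].round(2))
go(tray(.031,-.065,.0145),TR,6)
```

```text
[-0.49 -0.12  0.57  2.28  0.13  0.52  1.45]
turn [-0.12 -0.07  0.  ] then shift [ 0.0032  0.0797 -0.0007] | /6 [ 0.0005  0.0133 -0.0001]
```

arm_command(
  commands=[
    [[0.0022,0.01,-0.0007],[0,0,0]],
    [[0,0.018,0],[0,0,0]],
    [[0,0.02,0],[0,0,0]],
    [[0,0.014,0],[0,0,0]],
    [[0,0.008,0],[0,0,0]],
    [[0,0.005,0],[0,0,0]],
    [[0,0.003,0],[0,0,0]],
    [[0,0.0015,0],[0,0,0]],
    [[0,0.0015,0],[0,0,0]],
    [[0,0,0],[0,0,0]],
    [[0,0,0],[0,0,0]],
  ],
)

```text
time: 54.37
tcp_pos: [0.5542, -0.099, 0.0486]
tool_rot: [-1.568, -0.437, -0.104]
wrist_force: [-0.4, -0.0, -0.3]
finger_gap: 0.593
```

Run:
```python
from h import *
go(tray(.030,-.065,.0127),TR,6)
```

```text
turn [-0.11 -0.14  0.06] then shift [0.0003 0.0006 0.0004] | /6 [0.0001 0.0001 0.0001]
```

arm_command(
  commands=[
    [[0,0.0012,0],[0,0,0]],
    [[0,0.001,0],[0,0,0]],
    [[0,0,0],[0,0,0]],
    [[0,0,0],[0,0,0]],
  ],
)

```text
time: 54.7
tcp_pos: [0.555, -0.0992, 0.0473]
tool_rot: [-1.567, -0.438, -0.105]
wrist_force: [-16.5, 2.7, 23.1]
finger_gap: 0.598
```

arm_command(
  commands=[
    [[0,-0.001,0],[0,0,0]],
    [[0,0,0],[0,0,0]],
  ],
)

```text
time: 54.87
tcp_pos: [0.5547, -0.099, 0.0476]
tool_rot: [-1.568, -0.438, -0.104]
wrist_force: [0.2, 0.0, -0.9]
finger_gap: 0.595
```

arm_command(
  commands=[
    [[0,0,0],[0,0,0]],
    [[0,0,0],[0,0,0]],
    [[0,0,0],[0,0,0]],
    [[0,0,0],[0,0,0]],
    [[0,-0.005,0],[0,0,0]],
    [[0,-0.015,0],[0,0,0]],
    [[0,-0.025,0],[0,0,0]],
    [[0,-0.03,0],[0,0,0]],
    [[0,-0.03,0],[0,0,0]],
    [[0,-0.03,0],[0,0,0]],
    [[0,-0.02,0],[0,0,0]],
    [[0,0,0],[0,0,6]],
    [[0,0,0],[0,0,6]],
    [[0,0,0],[0,0,6]],
    [[0,0,0],[0,0,6]],
    [[0,-0.03,0],[0,0,1]],
    [[0,-0.03,0],[0,0,0]],
    [[0,-0.02,0],[0,0,0]],
  ],
  hand=0.07,
)

```text
time: 56.37
tcp_pos: [0.4895, -0.0931, 0.2688]
tool_rot: [-1.571, 0.001, -0.103]
wrist_force: [0.9, -1.6, -0.1]
finger_gap: 0.819
```

arm_command(
  commands=[
    [[0,0,0.02],[0,0,0]],
    [[0,0,0.035],[0,0,0]],
    [[0,0,0.035],[0,0,0]],
    [[0,0,0.035],[0,0,0]],
    [[0,0,0.035],[0,0,0]],
    [[0,0,0.035],[0,0,0]],
    [[0,0,0.035],[0,0,0]],
    [[0,0,0.035],[0,0,0]],
    [[0,0,0.035],[0,0,0]],
    [[0,0,0.02],[0,0,0]],
    [[0,0,0],[0,0,0]],
    [[0,0,0],[0,0,0]],
  ],
)

```text
time: 57.37
tcp_pos: [0.5213, 0.226, 0.2677]
tool_rot: [-1.57, 0.0, -0.101]
wrist_force: [-1.0, -0.9, 0.3]
finger_gap: 0.82
```

Run:
```python
from h import *
np.set_printoptions(precision=4,suppress=True)
traytins();tins();shelf();print(manip.sense()['tcp_pos'])
a,b=load('top_last.npz'),load('scene_last.npz')
A=cv2.resize(a['image'][100:290,200:440],None,fx=1.66,fy=1.66,interpolation=2);B=cv2.resize(b['image'][80:270,160:400],None,fx=1.66,fy=1.66,interpolation=2)
cv2.imwrite('pics/s8.png',np.hstack([A,B])[:,:,::-1])
for n in('top','scene'):
    for f in(n+'0.npz',n+'_last.npz'):
        c=load(f);P=ptsc(c);z=P[...,2];q=(P[...,:2]-[.493,-.3512])@ax(-13.9).T
        m=(c['range_z']>0)&(abs(q[...,0])<.1)&(abs(q[...,1])<.035)&(z>.066)&(z<.1)
        mm=m&(abs(q[...,0]+.007)<.02); print(f,'scanner x',np.percentile(q[...,0][m],[1,99]),'y',np.percentile(q[...,1][mm],[3,97]),'z',np.median(z[mm]))
```

```text
top 245 tray centre [0.0298 0.0578 0.0248] ext [0.052 0.05  0.013] tilt [-0.008 -0.016]
top 243 tray centre [ 0.0267 -0.0664  0.0247] ext [0.052 0.05  0.012] tilt [-0.008  0.003]
scene 132 tray centre [ 0.0313 -0.0632  0.0234] ext [0.055 0.053 0.01 ] tilt [ 0.007 -0.024]
scene 156 tray centre [0.0337 0.0624 0.0232] ext [0.054 0.055 0.013] tilt [-0.022 -0.018]
top blue 89 [-0.0033  0.1046] z [0.172 0.201]
top blue 93 [-0.0036  0.0333] z [0.173 0.201]
top blue 95 [-0.0028 -0.0405] z [0.172 0.198]
top blue 91 [-0.0027 -0.1124] z [0.173 0.201]
top cap 52 [-0.0012  0.1061] z [0.196 0.204]
top cap 54 [-0.002  0.034] z [0.198 0.205]
top cap 55 [-0.0022 -0.0408] z [0.195 0.204]
top cap 59 [-0.0022 -0.1136] z [0.194 0.206]
scene blue 53 [ 0.0076 -0.0288] z [0.163 0.186]
scene blue 74 [0.0024 0.0449] z [0.162 0.185]
scene blue 69 [0.0013 0.1179] z [0.164 0.185]
scene cap 41 [ 0.0026 -0.1096] z [0.194 0.206]
scene cap 38 [ 0.0031 -0.0385] z [0.195 0.206]
scene cap 41 [0.0038 0.0367] z [0.194 0.206]
scene cap 43 [0.0038 0.1099] z [0.194 0.207]
[0.5217 0.2242 0.2686]
top0.npz scanner x [-0.0666  0.0729] y [-0.019   0.0128] z 0.07212271934615044
top_last.npz scanner x [-0.0651  0.0739] y [-0.0175  0.0142] z 0.07244017924268098
scene0.npz scanner x [-0.0609  0.0802] y [-0.0147  0.0193] z 0.07169266307266353
scene_last.npz scanner x [-0.0597  0.0818] y [-0.014   0.0225] z 0.07118980371102646
```

View pics/s8.png

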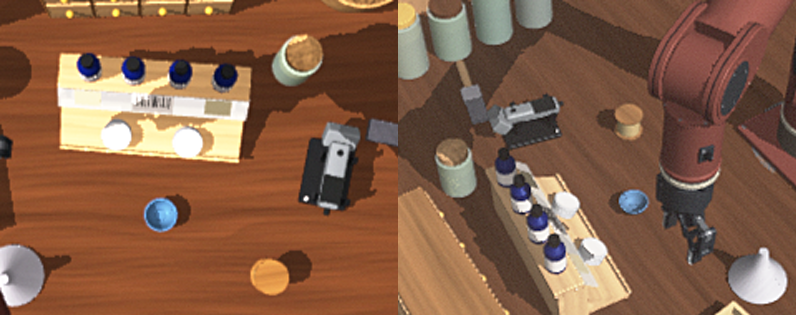

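The last view shows four upright bottles, two tins flat on the tray at (117,135) and (187,143), the scanner home, and the bystanders in place. The corrected tray x for the tins is about 0.030 and 0.028, inside 0.020–0.036. I hand in.

```bash
python3 -c "
from h import *
print(job_done(), manip.sense()['time'])"
```

```text
the job is handed in; nothing more can be done
the job is handed in; nothing more can be done
```

I finished the job and handed it in at about 58 s of robot time; `job_done` gives no verdict.

**What I did:** I held the scanner about 100 mm in front of the label's middle, square to it, for about 1.5 s, then laid it back in its cradle. After that I stood all four blue bottles on the ledge and laid both tins on the tray. Only two tins were in the scene, and neither was knocked out of place.

**Last checks (average of the two camera views):**

| Item | Measured | Limit |
|---|---|---|
| Bottles, offset from ledge middle line | within about 2 mm, all upright | 11 mm |
| Bottles, position along the ledge | about −112, −40, +35 and +108 mm | ±144 mm |
| Tins, position up the tray from the lip foot | about 30 and 28 mm, flat, lid up | 20–36 mm |
| Scanner, shift from where it started | about 1–2 mm, level | 9 mm from home |
| Bystanders | look unmoved in the pictures; not measured | 30 mm |

**Disagreements:**
- The two cameras differ by about 5 mm. I used their average, after comparing both with the gripper's known position at the start. For the tins I also took off about 1 mm for where the lip foot measured.
- The second tin was pressed onto the tray with about 28 N (wrist force) for a moment before I backed off and let go.

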